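Make up two scent kits at the light table

TASK

Make up both scent kits. On the cork board set the dish of red petals on the red spot, the blue-capped bottle on the blue spot and the white-capped bottle on the white spot; on the black board set the dish of yellow blossoms on the yellow spot and press the green-gripped glass slide straight down into the sprung clip until it is fully home on the board. Keep the dishes and bottles upright and set them down without letting them drop, and leave the black-capped bottle and the flask where they stand.

Things in the scene. Friction and masses are not known exactly. Their poses are not given: they have to be found in the camera images.
- red_dish: closed round glass dish, 52 mm diameter, 20 mm high, full of red petals seen through the glass, lying flat on the table, about 60 g. Origin: centre of its underside, z up; round. Goes to the red spot of the cork board.
- yellow_dish: closed round glass dish, 52 mm diameter, 20 mm high, full of round yellow blossoms seen through the glass, lying flat on the table, about 60 g. Origin: centre of its underside, z up; round. Goes to the yellow spot of the black board.
- blue_bottle: closed amber glass bottle with a blue cap and a blank paper band, standing upright: body 28 mm diameter up to 34 mm, cap 23 mm diameter from 40 to 56 mm (top), 60 g give or take. Origin: centre of its underside, z up; round, so its yaw does not matter. Goes to the blue spot of the cork board.
- white_bottle: closed amber glass bottle with a white cap and a blank paper band, standing upright: body 28 mm diameter up to 34 mm, cap 23 mm diameter from 40 to 56 mm (top), 60 g give or take. Origin: centre of its underside, z up; round, so its yaw does not matter. Goes to the white spot of the cork board.
- slide: glass slide 4 mm thick (its x), 50 mm wide (y), z 0 to 50 mm, under a green grip bar 12 mm thick (x), 50 mm wide (y), z 50 to 74 mm; pinch the bar across x. 40 g, both faces alike. Origin: middle of its lower edge, z up. Starts upright and a little loose in the slot of a fixed wooden rack 50 x 70 mm, 30 mm high; lower edge 6 mm above the table, 24 mm deep: lift it straight out. Goes into clip.
- rose_board: cork board, 240 mm long (its y) and 100 mm wide (its x), 8 mm thick, fixed at a slight turn, on the left or the right. Origin: centre of its underside; top face at z = 8 mm. Flat spots on its middle line (x = 0): red, 54 mm diameter, at y = -75 mm; blue, 32 mm, at y = +10 mm; white, 32 mm, at y = +80 mm.
- herb_board: black board with a silvery edge line, 240 mm long (its y) and 100 mm wide (its x), 8 mm thick, fixed at a slight turn, on the left or the right. Origin: centre of its underside; top face at z = 8 mm. Flat yellow spot, 54 mm diameter, at x = 0, y = -65 mm; the clip at y = +65 mm.
- clip: steel edge clip on the black board. Origin: its middle at the board's top face; axes as the board's. Two jaws 36 mm long (y), 1 mm apart, sprung apart along x (0.8 N/mm, 6 mm travel each); lips flare from z = 18 to 36 mm, 16 mm wide at the top. Grey housings to x = +-17.5 mm, 14 mm high. Slide enters from above, its y along the clip's y; home at z = 0. Pushing in takes 5 to 15 N.
- black_bottle: closed amber glass bottle with a black cap and a blank paper band, standing upright: body 28 mm diameter up to 34 mm, cap 23 mm diameter from 40 to 56 mm (top), 60 g give or take. Origin: centre of its underside, z up; round, so its yaw does not matter. Belongs to neither kit: leave it.
- flask: stoppered conical clear glass flask, 68 mm diameter at the foot, 26 mm at the neck, 100 mm high. Origin: centre of its underside, z up. Leave it.

How it is judged (in metres and radians):
At the end, for the whole second after the job is handed in: Dishes and bottles upright, each centred on its spot within 12 mm per board axis; slide upright in the clip, lower edge within 3.5 mm of the board top, 4 mm of the clip's middle plane, 12 mm lengthwise; all released, at rest; black-capped bottle and flask upright, within 15 mm of their start (x of red_dish in the frame of rose_board between -0.012 and 0.012 m and y of red_dish in the frame of rose_board between -0.087 and -0.063 m and z of red_dish in the frame of rose_board between 0.005 and 0.0115 m and angle between each of red_dish, blue_bottle, white_bottle, yellow_dish, slide, black_bottle, flask's own z axis and vertical below 0.1 rad and linear speed of each of red_dish, blue_bottle, white_bottle, yellow_dish, slide below 0.02 m/s and angular speed of each of red_dish, blue_bottle, white_bottle, yellow_dish, slide below 0.2 rad/s and x of blue_bottle in the frame of rose_board between -0.012 and 0.012 m and y of blue_bottle in the frame of rose_board between -0.002 and 0.022 m and z of blue_bottle in the frame of rose_board between 0.005 and 0.0115 m and x of white_bottle in the frame of rose_board between -0.012 and 0.012 m and y of white_bottle in the frame of rose_board between 0.068 and 0.092 m and z of white_bottle in the frame of rose_board between 0.005 and 0.0115 m and x of yellow_dish in the frame of herb_board between -0.012 and 0.012 m and y of yellow_dish in the frame of herb_board between -0.077 and -0.053 m and z of yellow_dish in the frame of herb_board between 0.005 and 0.0115 m and x of slide in the frame of clip between -0.004 and 0.004 m and y of slide in the frame of clip between -0.012 and 0.012 m and z of slide in the frame of clip between -0.003 and 0.0035 m and angle between the y axis of slide and the y axis of clip, either way round below 0.12 rad and distance of each of black_bottle, flask from where it was at the start of the episode below 0.015 m); the robot touches nothing.
It fails at once if the black-capped bottle or the flask is moved by more than 15 mm (distance of any of black_bottle, flask from where it was at the start of the episode above 0.015 m).
It fails at once if a dish or bottle is tipped by more than about 40 degrees (angle between any of red_dish, yellow_dish, blue_bottle, white_bottle's own z axis and vertical above 0.7 rad).
It fails at once if a dish or bottle is dropped or thrown: moves faster than 0.7 m/s (a fall of some 25 mm) while not held ((linear speed of red_dish above 0.7 m/s and contact force between red_dish and the fingers below 0.1 N) or (linear speed of yellow_dish above 0.7 m/s and contact force between yellow_dish and the fingers below 0.1 N) or (linear speed of blue_bottle above 0.7 m/s and contact force between blue_bottle and the fingers below 0.1 N) or (linear speed of white_bottle above 0.7 m/s and contact force between white_bottle and the fingers below 0.1 N)).
It also fails if it takes over 115 s, if anything falls off the work surface, if the arm or the gripper's body presses on something with over 40 N, if the wrist force passes 120 N, or if a joint passes its speed limit or range.

ROBOT

A 6-joint arm with a two-finger parallel gripper is mounted at the origin on the work surface. World frame = base frame: x ahead of the robot, y to its left, z up, the work surface at z = 0. Lengths are in mm, angles in rad, forces in N, time in s.
With the tool pointing down it reaches from about 275 to 750 mm from the base axis. Payload 10.2 kg.
Tool frame: the origin (TCP) lies between the finger pads; the fingertips stand 11 mm ahead of it and the grasp point (between the pads) lies 8 mm behind it (ctrl.nose_length is the distance from the TCP to the fingertips, in mm); x points along the fingers, y is the direction in which the jaws open and shut, and the axes are right-handed (so a half turn about x gives the same grasp; the last joint's range is limited). The gripper opens to 85 mm and grips with 20 to 120 N. Pads are 22 mm wide; open, the fingers measure 114 mm over their backs; the gripper's body (76 mm by 85 mm) begins 54 mm behind the grasp point. The pads swing forward as they close: fully open they stand 13 mm farther back than shut.
Start: joints at [-1.483, 0.313, 1.498, -0, 1.331, -0.223], TCP at [160.543, -499.857, 242.294] pointing down, gripper open.
Joint ranges: [-2.94, 2.94], [-0.97, 2.17], [0.19, 2.56], [-1.23, 4.37], [0.02, 3.11], [-2.88, 2.88]. Speed limits (rad/s): [2.39, 2.39, 3.01, 3.14, 3.14, 3.14].

INTERFACE

Orientations are given as a unit quaternion [w, x, y, z].
In Python, from rig import ctrl, capture, ticket gives the robot as it stands.
- The arm moves only by the tool step_arm, never from a script. Its argument "commands" is a list of rows, each a list of 2 entries, a list of its own where there are three numbers: the shift along the world's x, y, z normalised to -1 to 1, where 1 is 0.04 m, then the turn about the world's z normalised to -1 to 1, where 1 is 180 degrees. A call has 1 to 5 rows; each row shifts and turns the commanded pose from where the row before left it; what a row does not reach is not made up. A row lasts 1/10 s, in which the tool goes at most 50 mm and 8.59 degrees, less where a joint would pass 70% of its speed; a pose out of reach is approached as far as the arm can. A call with a number of a shift or a turn outside -1 to 1 is refused whole. A call with a gripper value outside its range is refused whole. "gripper" is the closure, from -1 (fully open) to 1 (shut), so that 0 is half open, set as the call begins (left out, the last holds). The fingers move at their own pace and stop on an object; "force" is the grip in N (left out, the last holds). Time passes only in rows, so rows that do not move let the fingers close. It gives the time, the measured TCP pose, the force and the opening at its end, in the units of the state.
- ctrl.sense(): the state, without advancing time (a new reading comes with each control period).
- capture(name): name is "scene" or "side" or "wrist"; returns a dict with "image" (480x640x3 uint8, blue, green, red), "fov_y" (degrees; the focal length in pixels is half the picture's height over the tangent of half this angle, whatever the lens; pixels are square), "cx", "cy" (the principal point, pixels), "origin" and "orientation" of the camera in the world. Camera axes: x right, y down, z forward; pixel columns grow to the right and rows downward; lengths in mm; the calibration is good to about 2 mm. A picture is of the moment at which its call begins. There is no depth.
- ticket.finish_job(): hands the job in, once; it reports no verdict.
The state is a dict: "time_s": time; "joints": joint angles; "dq": joint speeds; "tau": joint torques, N m; "eef_pos": TCP position; "ee_rot": TCP orientation; "force": force on the tool from outside, world axes, zero at the start; "wrist_torque": the same for the moment, N m; "grip_width": opening from 0.0 (shut) to 1.0 (fully open).
Only numpy, scipy, OpenCV 4.12 (cv2) and the standard library are available. Lean on these libraries where they do the work, as an engineer would, in place of code of your own. Each camera call takes 0.05 s, during which the arm holds its last target.

## Working session

There is one attempt and no reset: what is moved stays moved. The work goes in short steps, Python scripts to look and compute and a tool call to move; the robot and the scene stay as the last step left them, time stands still between calls to the robot, and variables do not carry over. Pictures are saved under pics/ and viewed, and the job is handed in when it is done.

Besides the shell and the picture viewer there is one more tool, called after ">>>" as name(argument=value, ...), one argument or row to a line, values as JSON. step_arm: Moves the arm, as the interface text tells. Its arguments: {"type":"object","properties":{"commands":{"type":"array","items":{"type":"array"}},"gripper":{"type":"number"},"force":{"type":"number"}},"required":["commands"]}

```bash
ls; mkdir -p pics
python3 - <<'E'
from rig import ctrl,capture
import cv2,json
for n in ["scene","side","wrist"]:
    c=capture(n); cv2.imwrite(f"pics/{n}0.png",c["image"]); print(n,{k:v for k,v in c.items() if k!="image"})
print(ctrl.sense())
E
```

```text
pics
scene {'fov_y': 49.647623141512774, 'cx': 323.0128488120061, 'cy': 242.86733698764837, 'origin': array([ 999.85272421, -697.50602237,  705.70405494]), 'orientation': array([-0.41644543,  0.86148051,  0.26637123, -0.11606422])}
side {'fov_y': 44.654599121295206, 'cx': 314.72538240156956, 'cy': 243.8024123109554, 'origin': array([417.58333811, 908.55183493, 673.5064982 ]), 'orientation': array([ 0.02284102, -0.04478904,  0.87871294, -0.47469549])}
wrist {'fov_y': 64.09892262013743, 'cx': 327.14824155943785, 'cy': 240.32143150407325, 'origin': array([ 223.40664679, -479.33451225,  373.72140945]), 'orientation': array([ 0.10490246,  0.80125868, -0.58398627, -0.0770717 ])}
{'time_s': 0.15, 'joints': array([-1.48340183e+00,  3.13332104e-01,  1.49825348e+00, -3.66355994e-06,
        1.33099661e+00, -2.23403680e-01]), 'dq': array([ 2.58167478e-04, -1.31267140e-03, -2.89278510e-03,  9.83358924e-06,
        2.12819726e-03, -1.11548954e-03]), 'tau': array([ 3.22241749e-05, -4.12368929e+01, -2.59798193e+01, -3.22785509e-04,
        3.19689017e-03,  2.98410521e-05]), 'eef_pos': array([ 160.52445428, -499.66821331,  241.86451311]), 'ee_rot': array([ 0.10909318,  0.69860842,  0.10979145, -0.69856338]), 'force': array([ 0.1971597 ,  0.48573493, -0.38711625]), 'wrist_torque': array([-0.03013863,  0.00167561,  0.00130274]), 'grip_width': 1.0025910796780997}
```

View pics/scene0.png

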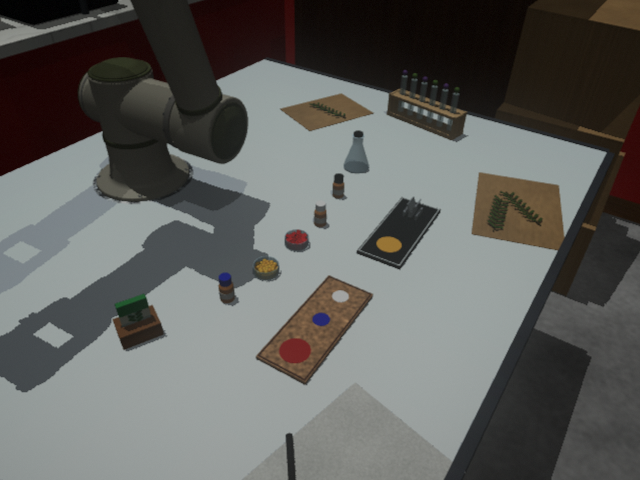

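View pics/side0.png

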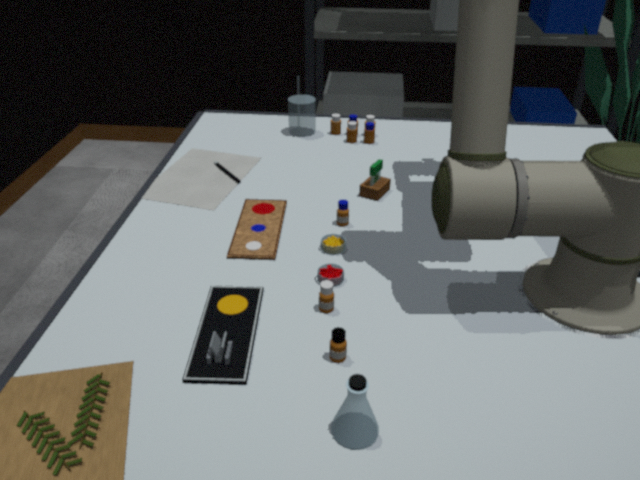

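View pics/wrist0.png

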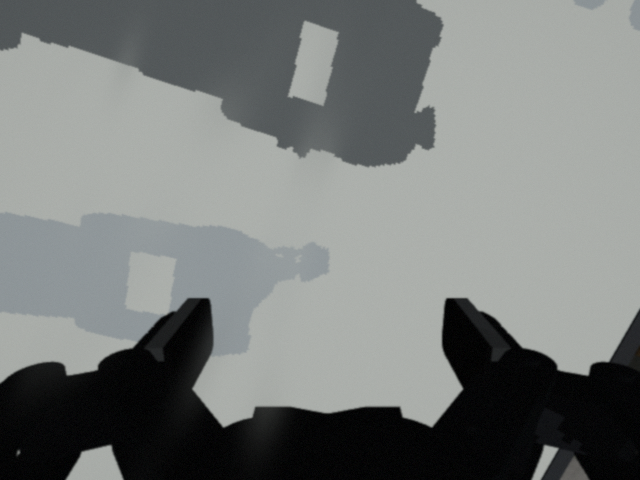

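```bash
cat > h.py <<'E'
import numpy as np,cv2
from scipy.spatial.transform import Rotation as R
def cam(c):
    q=c["orientation"]; r=R.from_quat([q[1],q[2],q[3],q[0]]).as_matrix()
    f=240/np.tan(np.radians(c["fov_y"]/2)); return r,np.array(c["origin"]),f,c["cx"],c["cy"]
def ray(c,u,v):
    r,o,f,cx,cy=cam(c); return o,r@np.array([(u-cx)/f,(v-cy)/f,1])
def onz(c,u,v,z):
    o,d=ray(c,u,v); return (o+d*(z-o[2])/d[2])
def proj(c,p):
    r,o,f,cx,cy=cam(c); q=r.T@(np.array(p,float)-o); return np.array([f*q[0]/q[2]+cx,f*q[1]/q[2]+cy])
def crop(c,x0,y0,x1,y1,name,s=None):
    im=c["image"][y0:y1,x0:x1]; s=s or min(800/(x1-x0),600/(y1-y0))
    cv2.imwrite("pics/"+name,cv2.resize(im,None,fx=s,fy=s,interpolation=cv2.INTER_CUBIC)); print(name,s)
E
python3 - <<'E'
from rig import ctrl,capture
from h import *
import pickle
s=capture("scene");d=capture("side");pickle.dump((s,d),open("c0.pkl","wb"))
crop(s,210,170,450,350,"s_a.png"); crop(s,100,270,380,390,"s_b.png")
crop(d,180,180,400,345,"d_a.png"); crop(d,180,240,400,450,"d_b.png")
E
```

```text
s_a.png 3.3333333333333335
s_b.png 2.857142857142857
d_a.png 3.6363636363636362
d_b.png 2.857142857142857
```

View pics/s_a.png

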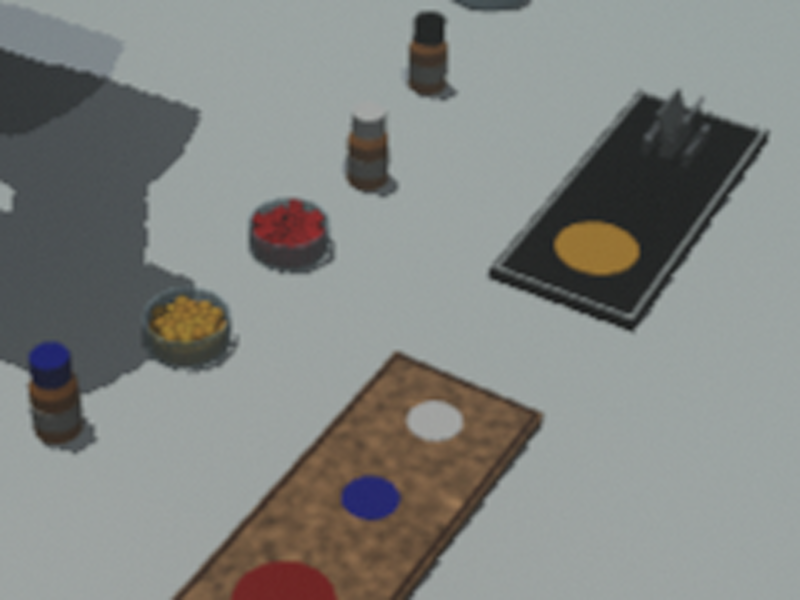

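View pics/s_b.png

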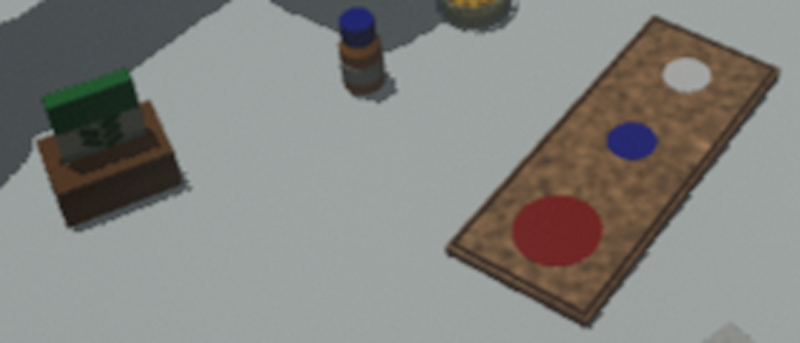

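View pics/d_a.png

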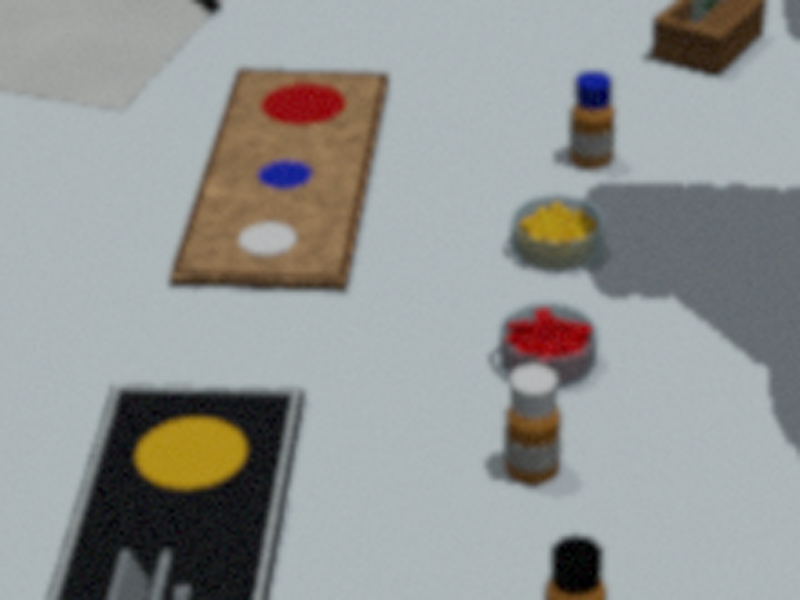

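View pics/d_b.png

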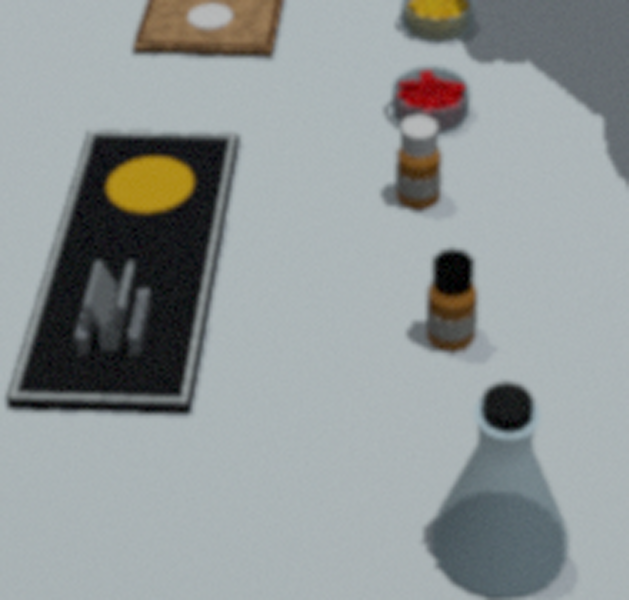

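Run:
```python
from h import *
import pickle
s,d=pickle.load(open("c0.pkl","rb"))
P={"redspot":((294.9,350.5),(263.6,208.3),8),"bluespot":((321,319.4),(258.4,227.9),8),"whitespot":((340.5,296),(253.7,245.5),8),
"yspot":((389.1,244.4),(232.5,304.6),8),"bluecap":((224.8,276.2),(343.1,202.8),56),"whitecap":((321,204.5),(326.9,284),56),"blackcap":((339,176),(338.6,331.7),56),
"red":((296.7,236),(330.7,271.6),20),"yel":((266.1,263.6),(332.9,241),20)}
for k,(a,b,z) in P.items():
    p=onz(s,*a,z);q=onz(d,*b,z); print(k,p.round(1)[:2],q.round(1)[:2],(p-q).round(1)[:2])
for n,z,C in [("rose",8,[(329.1,275.9),(372.3,294.5),(305.5,381.3),(257.5,356.5)]),("herb",8,[(402,197.9),(440.4,209),(399.9,266.9),(357.6,251)])]:
    W=np.array([onz(s,*c,z)[:2] for c in C]);print(n,W.round(1).tolist(),W.mean(0).round(1),cv2.minAreaRect(W.astype(np.float32)))
    a=(W[0]+W[1]-W[2]-W[3])/2; print(a,np.degrees(np.arctan2(a[1],a[0])))
crop(s,390,185,450,225,"s_c.png"); crop(d,180,280,270,390,"d_c.png"); crop(s,105,285,170,350,"s_s.png"); crop(d,350,150,400,205,"d_s.png")
```

```text
redspot [ 653.5 -238.1] [ 649.1 -236.8] [ 4.3 -1.3]
bluespot [ 650.1 -153.3] [ 645.6 -151.4] [ 4.5 -2. ]
whitespot [647.  -82.1] [642.7 -82.1] [ 4.2 -0. ]
yspot [648.7 110.8] [644.5 111.4] [ 4.2 -0.6]
bluecap [ 469.1 -203.2] [ 466.  -195.7] [ 3.1 -7.5]
whitecap [483.6  92.4] [476.7  96.3] [ 6.9 -4. ]
blackcap [451.8 216.5] [448.2 217.5] [ 3.6 -1. ]
red [478.9   7.4] [476.2   9.4] [ 2.7 -2. ]
yel [ 481.7 -100.6] [480.  -97.7] [ 1.7 -2.9]
rose [[598.1, -47.2], [694.8, -43.6], [704.7, -279.2], [609.5, -284.3]] [ 651.7 -163.6] ((652.0892944335938, -163.45022583007812), (96.73889923095703, 237.3765411376953), 2.7462029457092285)
[-10.63498568 236.33958677] 92.57650028294742
herb [[589.4, 288.2], [685.0, 299.1], [701.4, 58.7], [604.7, 52.5]] [645.1 174.6] ((644.8432006835938, 175.61195373535156), (96.93683624267578, 240.9778594970703), 3.9231762886047363)
[-15.89817988 238.06975887] 93.820511155097
s_c.png 13.333333333333334
d_c.png 5.454545454545454
s_s.png 9.23076923076923
d_s.png 10.909090909090908
```

View pics/s_c.png

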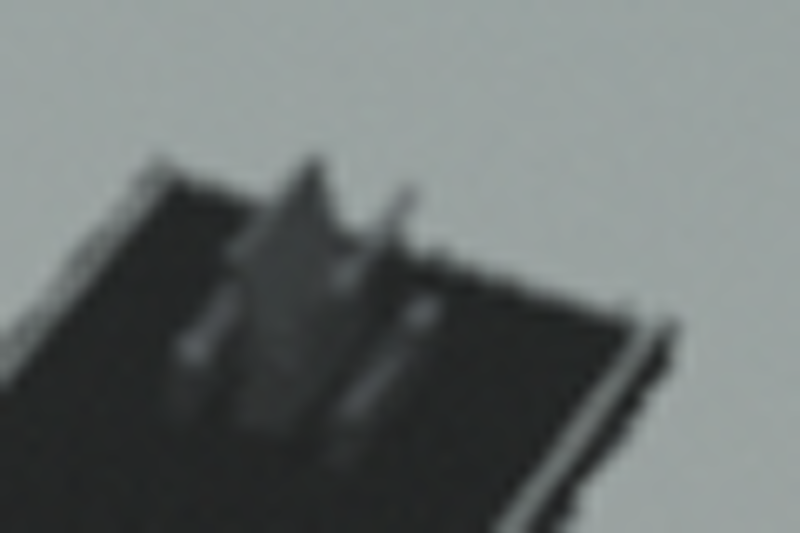

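View pics/d_c.png

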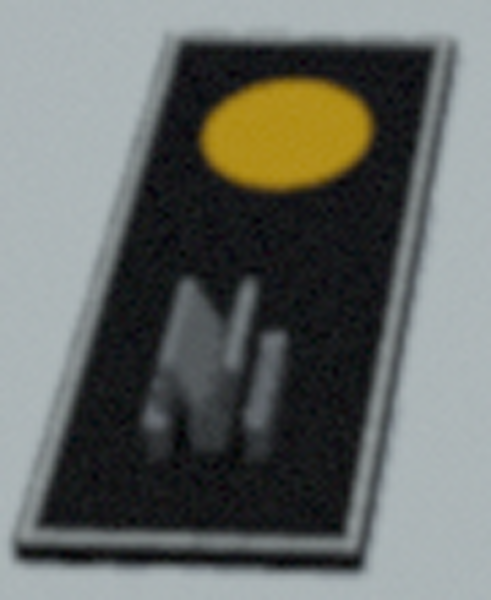

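View pics/s_s.png

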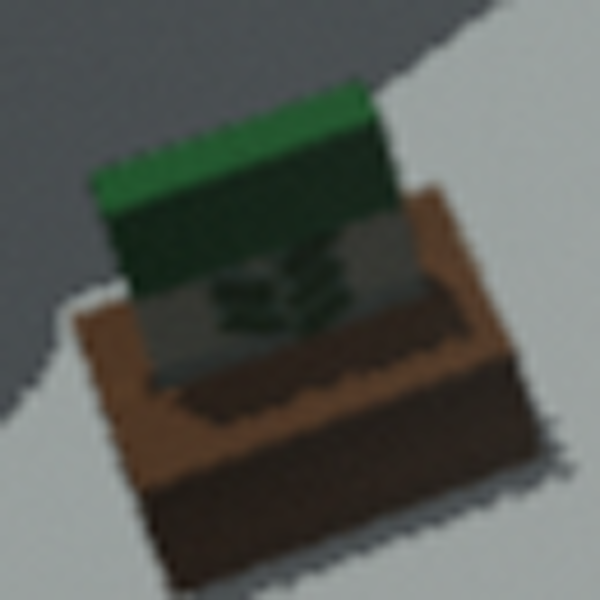

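View pics/d_s.png

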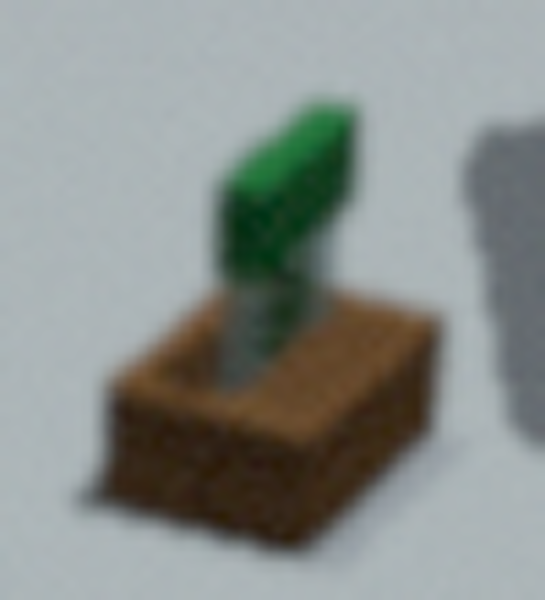

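Run:
```python
from h import *
from rig import ctrl
import pickle
s,d=pickle.load(open("c0.pkl","rb"))
W=np.array([onz(s,*c,80)[:2] for c in [(114.97,304.5),(143.8,294.0),(145.95,298.0),(116.7,308.3)]]);print(W.round(1),W.mean(0), cv2.minAreaRect(W.astype(np.float32)))
print("side",onz(d,376.9,163.6,80))
# rack top corners scene z30
W=np.array([onz(s,u/9.2308+105,v/9.2308+285,30)[:2] for u,v in[(75,315),(435,187),(512,350),(145,490)]]);print("rack",W.round(1),W.mean(0),cv2.minAreaRect(W.astype(np.float32)))
W=np.array([onz(d,u/10.909+350,v/10.909+150,30)[:2] for u,v in[(112,385),(232,295),(440,318),(305,432)]]);print("rack",W.round(1),W.mean(0),cv2.minAreaRect(W.astype(np.float32)))
q=ctrl.sense()["ee_rot"]; print(R.from_quat([q[1],q[2],q[3],q[0]]).as_matrix().round(3),ctrl.nose_length)
print("flask",onz(s,357,160,0), onz(d,358,383,100))
```

```text
[[ 387.5 -377.4]
 [ 407.  -333.5]
 [ 417.4 -337.9]
 [ 396.8 -381.5]] [ 402.17464611 -357.59263301] ((402.4264221191406, -357.6835632324219), (48.26311111450195, 11.253931045532227), 65.99549865722656)
side [ 396.53587088 -348.60153514   80.        ]
rack [[ 364.5 -376.8]
 [ 393.9 -315.4]
 [ 438.  -336.2]
 [ 409.6 -397.6]] [ 401.52338558 -356.50269936] ((401.361328125, -356.35748291015625), (68.09847259521484, 49.618247985839844), 65.10401153564453)
rack [[ 432.6 -331.2]
 [ 407.5 -377.3]
 [ 361.4 -370.8]
 [ 390.6 -313.8]] [ 398.03913661 -348.27186052] ((397.0089416503906, -351.009033203125), (67.74040222167969, 45.28691482543945), 62.88357162475586)
[[-0.     0.306 -0.952]
 [ 0.001 -0.952 -0.306]
 [-1.    -0.001 -0.   ]] 11.0
flask [400.00831672 393.90536682   0.        ] [414.05544924 363.87614948 100.        ]
```

>>> step_arm(
  commands=[
    [[1,0.6,0],0.044],
    [[1,0.6,0],0.044],
    [[1,0.6,0],0.044],
    [[1,0.6,0],0.044],
    [[1,0.6,0],0.044],
  ],
  gripper=-1,
)

```text
time_s: 0.75
eef_pos: [362.0, -378.6, 242.3]
ee_rot: [0.341, 0.619, 0.341, -0.619]
force: [-0.7, -0.9, -0.1]
grip_width: 0.998
```

>>> step_arm(
  commands=[
    [[0.9,0.6,0],0.044],
    [[0,0,-0.8],0],
    [[0,0,0],0],
  ],
)

```text
time_s: 1.05
eef_pos: [396.3, -353.9, 207.1]
ee_rot: [-0.38, -0.595, -0.385, 0.595]
force: [-0.2, 0.4, -0.2]
grip_width: 1.005
```

```bash
cat >> h.py <<'E'
def look(n,name):
    from rig import capture,ctrl
    import pickle
    c=capture(n); cv2.imwrite("pics/"+name+".png",c["image"]); pickle.dump(c,open("pics/"+name+".pkl","wb"))
    s=ctrl.sense(); q=s["ee_rot"]; m=R.from_quat([q[1],q[2],q[3],q[0]]).as_matrix()
    print(s["time_s"],s["eef_pos"].round(1),"yaw",np.degrees(np.arctan2(m[1,1],m[0,1])).round(2),"tx",m[:,0].round(3),"g",s["grip_width"],s["force"].round(1)); return c
def load(name):
    import pickle; return pickle.load(open("pics/"+name+".pkl","rb"))
E
python3 -c "
from h import *
look('wrist','w1')"
```

```text
1.1 [ 396.1 -355.2  209.2] yaw -24.67 tx [-0.002  0.003 -1.   ] g 0.9967063045946817 [-0.4 -0.4  0.7]
```

View pics/w1.png

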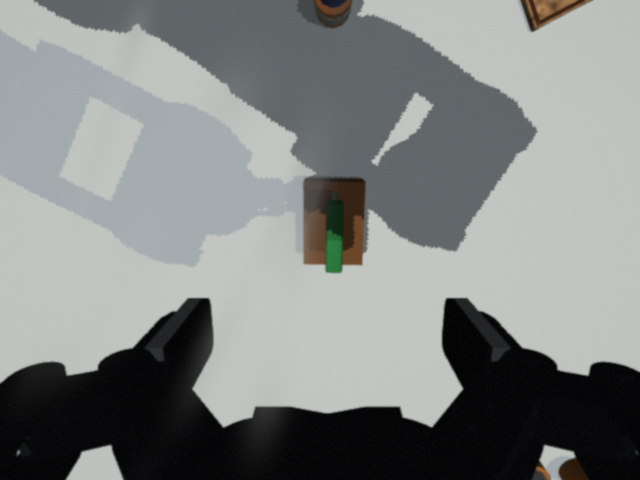

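Run:
```python
from h import *
c=load("w1")
crop(c,280,160,390,290,"w1c.png")
print(c["origin"],onz(c,335,199,80),onz(c,334,272,80),onz(c,334.5,235.5,80))
for p in [(396.1,-355.2,80)]: print(proj(c,p))
```

```text
w1c.png 4.615384615384615
[ 424.52758269 -294.60152091  339.23388748] [ 411.81337925 -332.22336901   80.        ] [ 389.59496309 -379.79194405   80.        ] [ 400.98310408 -355.4104744    80.        ]
[328.00196059 238.04478995]
```

View pics/w1c.png

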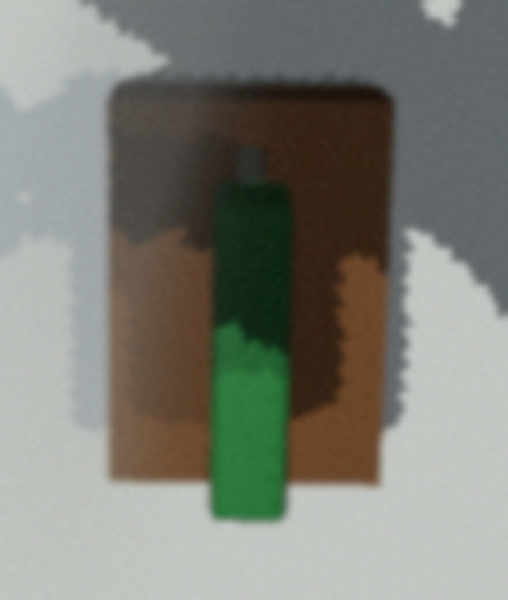

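>>> step_arm(
  commands=[
    [[0.11,0,-0.9],0],
    [[0,0,-1],0],
    [[0,0,-1],0],
    [[0,0,-0.5],0],
    [[0,0,-0.3],0],
  ],
)

```text
time_s: 1.6
eef_pos: [400.3, -356.6, 61.8]
ee_rot: [-0.381, -0.596, -0.381, 0.596]
force: [0.4, 0.2, 0.0]
grip_width: 0.996
```

```bash
python3 -c "
from h import *
c=look('wrist','w2');d=look('side','d2');crop(d,340,130,420,210,'d2c.png',6)"
```

```text
1.65 [ 400.1 -356.2   60.8] yaw -24.77 tx [-0.001  0.002 -1.   ] g 0.9975162969667267 [-0.5  0.9 -1.1]
1.7 [ 400.5 -356.4   62.2] yaw -24.76 tx [-0.001  0.001 -1.   ] g 1.0007703337927292 [0.2 0.1 0. ]
d2c.png 6
```

View pics/w2.png

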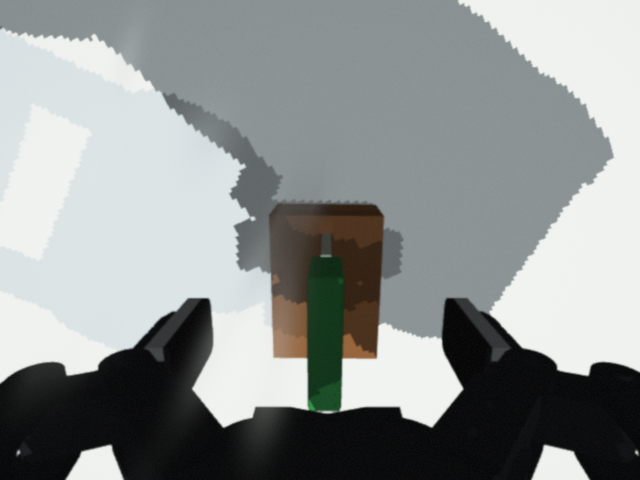

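View pics/d2c.png

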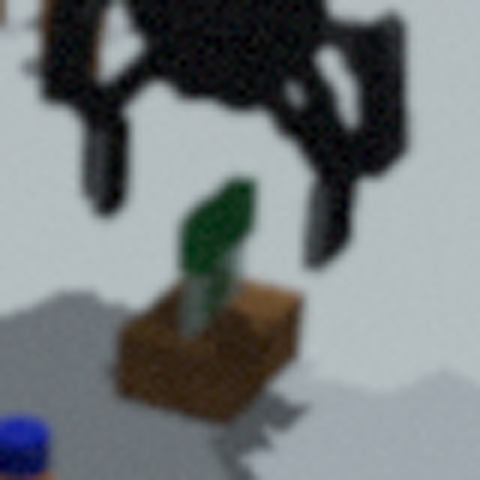

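>>> step_arm(
  commands=[
    [[0,0,0],0],
    [[0,0,0],0],
    [[0,0,0],0],
    [[0,0,0],0],
    [[0,0,0],0],
  ],
  gripper=1,
  force=70,
)

```text
time_s: 2.2
eef_pos: [401.0, -355.9, 62.6]
ee_rot: [-0.382, -0.595, -0.381, 0.595]
force: [1.4, 0.7, 0.5]
grip_width: 0.143
```

>>> step_arm(
  commands=[
    [[0,0,0],0],
    [[0,0,0],0],
    [[0,0,0],0],
    [[0,0,0],0],
  ],
)

```text
time_s: 2.6
eef_pos: [400.8, -355.9, 62.7]
ee_rot: [-0.382, -0.595, -0.382, 0.595]
force: [-2.8, 1.4, 5.9]
grip_width: 0.127
```

```bash
python3 -c "
from h import *
c=look('wrist','w3');d=look('side','d3');crop(d,340,130,420,210,'d3c.png',6)"
```

```text
2.65 [ 400.8 -355.8   62.7] yaw -24.67 tx [-0.  0. -1.] g 0.12183311315866874 [-2.8  1.6  5.7]
2.7 [ 400.8 -355.9   62.8] yaw -24.67 tx [-0. -0. -1.] g 0.12652006830724893 [-3.1  2.3  5.2]
d3c.png 6
```

View pics/w3.png

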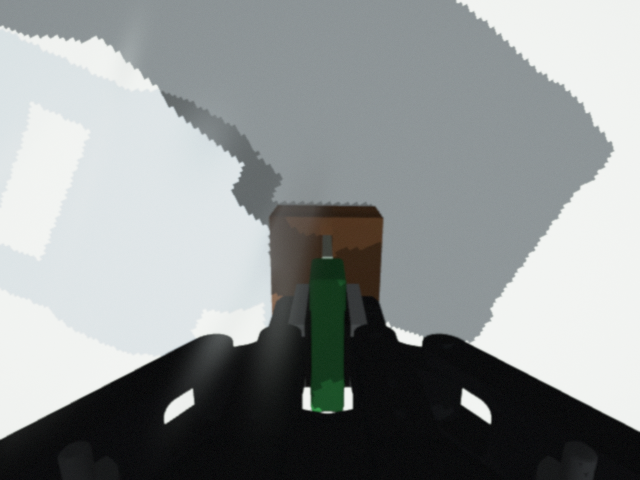

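View pics/d3c.png

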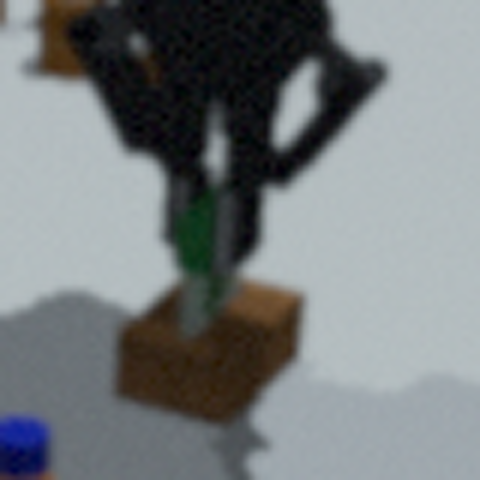

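>>> step_arm(
  commands=[
    [[0,0,0.2],0],
    [[0,0,0.4],0],
    [[0,0,0.5],0],
    [[0,0,0.6],0],
    [[0,0,0.8],0],
  ],
)

```text
time_s: 3.2
eef_pos: [400.7, -355.4, 162.9]
ee_rot: [0.381, 0.595, 0.382, -0.595]
force: [-1.2, -0.4, 0.0]
grip_width: 0.129
```

```bash
python3 -c "
from h import *
c=look('wrist','w4');d=look('side','d4');crop(d,320,70,420,210,'d4c.png',5)"
```

```text
3.25 [ 402.2 -357.2  168.7] yaw -24.66 tx [ 0.005 -0.006 -1.   ] g 0.12551057440139957 [ 1.4 -1.2  5.4]
3.3 [ 402.1 -357.2  166.6] yaw -24.66 tx [ 0.005 -0.006 -1.   ] g 0.1269481027613513 [ 0.5 -1.  -0.1]
d4c.png 5
```

View pics/d4c.png

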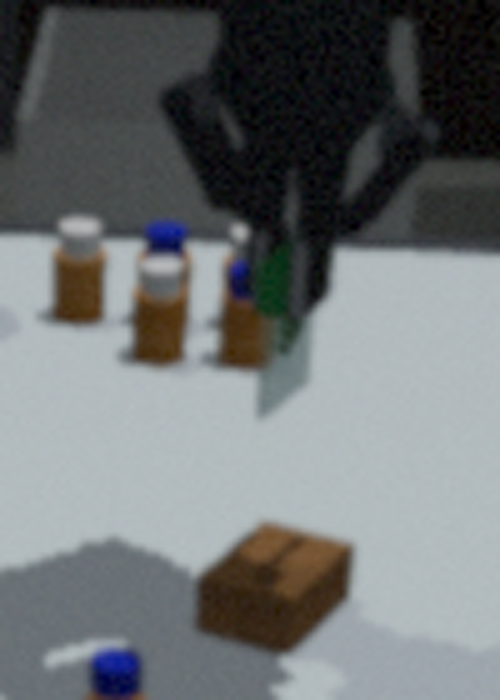

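View pics/w4.png

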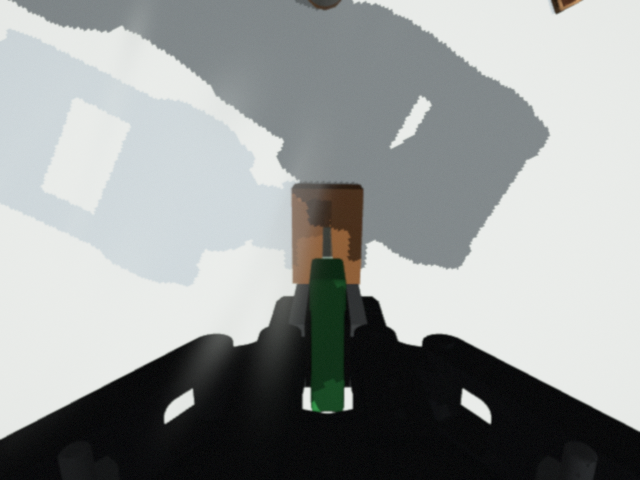

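>>> step_arm(
  commands=[
    [[0.46,0.9,0],0.0122],
    [[0.46,1,0],0.0122],
    [[0.46,1,0],0.0122],
    [[0.46,1,0],0.0122],
    [[0.46,1,0],0.0122],
  ],
)

```text
time_s: 3.8
eef_pos: [493.3, -158.1, 162.1]
ee_rot: [-0.437, -0.556, -0.437, 0.556]
force: [0.3, -1.4, -0.3]
grip_width: 0.133
```

>>> step_arm(
  commands=[
    [[0.46,1,0],0.0122],
    [[0.46,1,0],0.0122],
    [[0.46,1,0],0.0122],
    [[0.46,1,0],0.0122],
    [[0.46,1,0],0.0122],
  ],
)

```text
time_s: 4.3
eef_pos: [585.3, 42.1, 161.9]
ee_rot: [-0.488, -0.511, -0.489, 0.511]
force: [0.4, -0.1, 0.2]
grip_width: 0.125
```

>>> step_arm(
  commands=[
    [[0.46,1,0],0.0122],
    [[0.46,0.7,0],0.0122],
    [[0.46,0.4,0],0.0122],
    [[0,0,0],0],
    [[0,0,0],0],
  ],
)

```text
time_s: 4.8
eef_pos: [639.8, 124.2, 161.5]
ee_rot: [0.516, 0.482, 0.517, -0.483]
force: [-0.3, -0.1, -0.7]
grip_width: 0.127
```

```bash
python3 -c "
from h import *
c=look('wrist','w5');crop(c,200,80,460,290,'w5c.png')"
```

```text
4.85 [639.7 123.7 161.8] yaw 3.83 tx [-0.001 -0.    -1.   ] g 0.12498440501011317 [-0.1  0.2 -0.7]
w5c.png 2.857142857142857
```

View pics/w5.png

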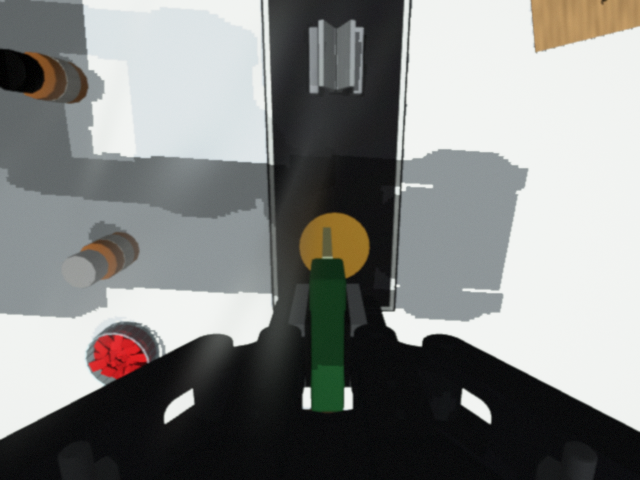

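View pics/w5c.png

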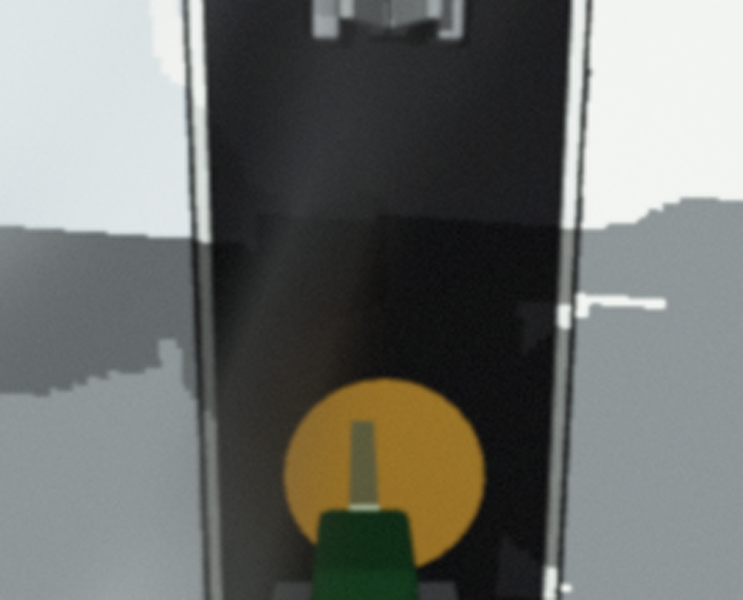

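Run:
```python
from h import *
c=load("w5"); print("spot",onz(c,334.8,246.3,8)); print("clip",onz(c,337,59,22)); crop(c,290,5,390,110,"w5k.png",6)
# board edges direction
for a,b in [((264,20),(275,300)),((408,20),(396,300))]:
    p=onz(c,*a,8);q=onz(c,*b,8);print(p,q,np.degrees(np.arctan2(*(p-q)[1::-1])))
```

```text
spot [647.38405356 109.14498082   8.        ]
clip [639.00300504 239.53214253  22.        ]
w5k.png 6
[588.74254959 262.64047398   8.        ] [602.66907588  61.07832045   8.        ] 93.95245366729182
[684.67251534 269.16110814   8.        ] [699.78029058  67.69182307   8.        ] 94.28846863068763
```

View pics/w5k.png

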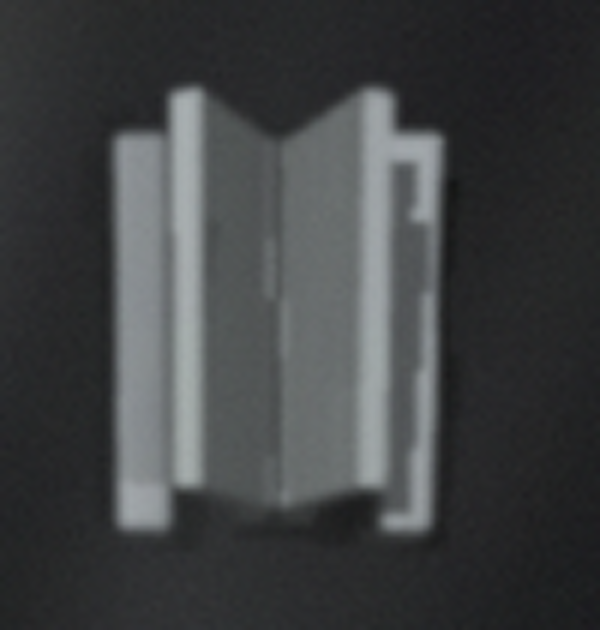

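>>> step_arm(
  commands=[
    [[0,0.8,0],0.001],
    [[0,0.8,0],0],
    [[0,0,0],0],
    [[0,0,0],0],
  ],
)

```text
time_s: 5.25
eef_pos: [639.8, 187.6, 162.3]
ee_rot: [0.517, 0.482, 0.517, -0.482]
force: [-0.4, -0.5, -1.0]
grip_width: 0.125
```

```bash
python3 -c "
from h import *
c=look('wrist','w6');crop(c,280,120,400,260,'w6c.png',5)
for p in [(639,239.5,22),(639,239.5,44),(640,188,8)]: print(proj(c,p))"
```

```text
5.3 [640.  187.  162.4] yaw 3.99 tx [-0. -0. -1.] g 0.12790662302094333 [-0.4 -0.  -1.2]
w6c.png 5
[330.14037697 158.25104003]
[330.42957119 160.07106715]
[326.38997073 225.92423644]
```

View pics/w6c.png

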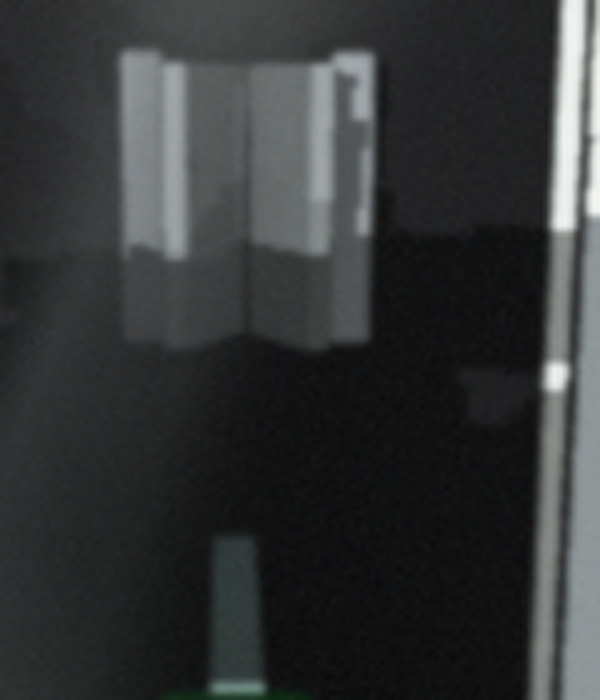

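>>> step_arm(
  commands=[
    [[-0.03,0.64,0],0],
    [[0,0.64,0],0],
    [[0,0,-0.6],0],
    [[0,0,-0.6],0],
    [[0,0,0],0],
  ],
)

```text
time_s: 5.8
eef_pos: [637.6, 237.6, 111.0]
ee_rot: [0.516, 0.481, 0.518, -0.484]
force: [-0.9, -0.1, -1.0]
grip_width: 0.123
```

```bash
python3 -c "
from h import *
c=look('wrist','w7');d=look('side','d7');crop(d,170,200,290,390,'d7c.png',3.1);crop(c,260,180,400,420,'w7c.png',2.5);s=look('scene','s7');crop(s,370,140,470,240,'s7c.png',6)"
```

```text
5.85 [638.5 237.9 113.3] yaw 3.96 tx [-0.003 -0.001 -1.   ] g 0.12580295185251744 [0.6 0.3 0.8]
5.9 [639.3 238.3 115. ] yaw 3.97 tx [ 0. -0. -1.] g 0.12678152298470924 [-0.   0.7  0.5]
d7c.png 3.1
w7c.png 2.5
5.95 [639.7 238.5 115.9] yaw 3.99 tx [ 0.002  0.    -1.   ] g 0.12799702742637983 [ 0.5 -0.5 -0.4]
s7c.png 6
```

View pics/d7c.png

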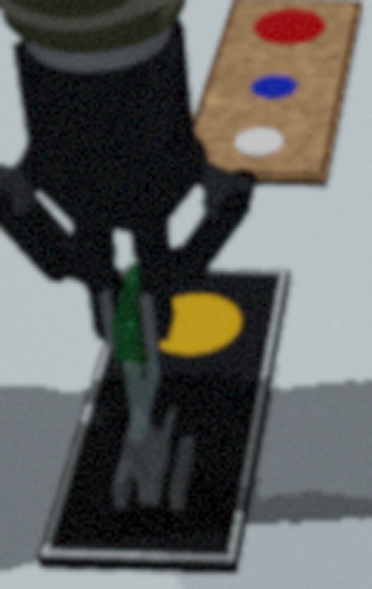

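View pics/w7c.png

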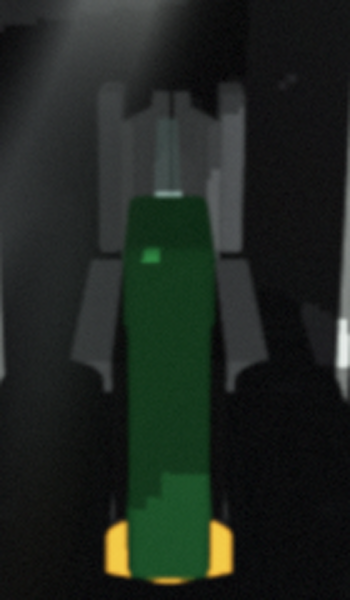

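View pics/s7c.png

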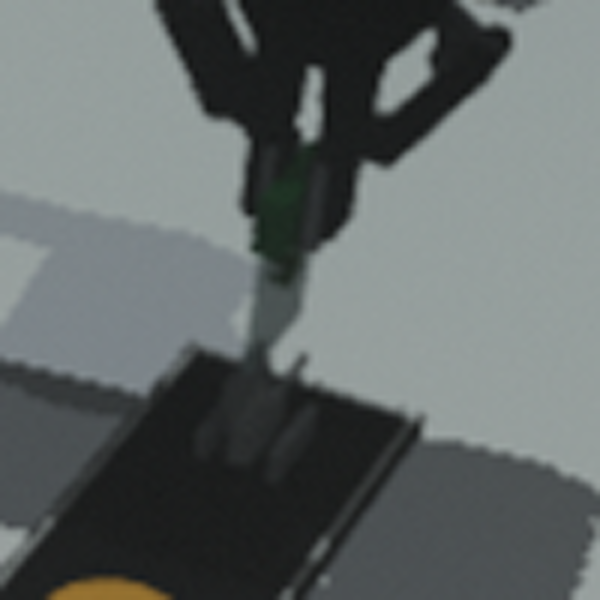

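>>> step_arm(
  commands=[
    [[0.013,0,-0.15],0],
    [[0,0,-0.15],0],
    [[0,0,-0.15],0],
    [[0,0,-0.15],0],
    [[0,0,-0.1],0],
  ],
  force=110,
)

```text
time_s: 6.45
eef_pos: [639.1, 239.3, 85.6]
ee_rot: [0.517, 0.482, 0.518, -0.482]
force: [-1.5, 0.2, 1.6]
grip_width: 0.118
```

>>> step_arm(
  commands=[
    [[0,0,-0.08],0],
    [[0,0,-0.08],0],
    [[0,0,-0.08],0],
    [[0,0,-0.08],0],
  ],
)

```text
time_s: 6.85
eef_pos: [639.3, 239.4, 73.2]
ee_rot: [0.517, 0.482, 0.517, -0.482]
force: [-2.7, -0.2, 2.0]
grip_width: 0.121
```

```bash
python3 -c "
from h import *
c=look('wrist','w8');d=look('side','d8');crop(d,170,240,290,390,'d8c.png',4);crop(c,260,180,400,420,'w8c.png',2.5)"
```

```text
6.9 [639.1 239.3  72.5] yaw 4.05 tx [-0.001 -0.    -1.   ] g 0.11938802322153329 [-1.7 -0.   0.8]
6.95 [639.1 239.3  72.6] yaw 4.05 tx [-0.001 -0.    -1.   ] g 0.11955569896235886 [-0.6  0.2 -3.1]
d8c.png 4
w8c.png 2.5
```

View pics/d8c.png

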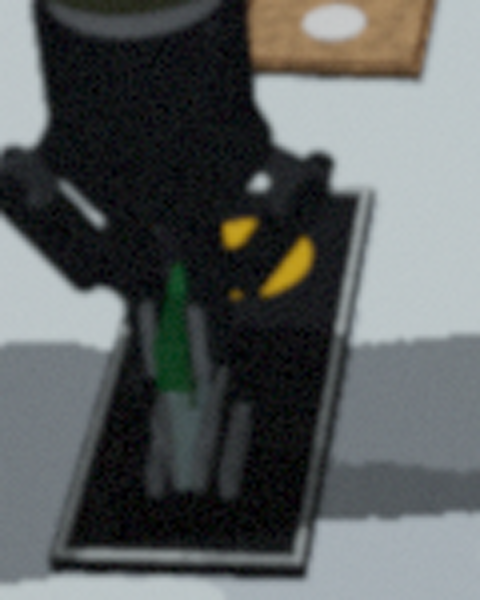

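View pics/w8c.png

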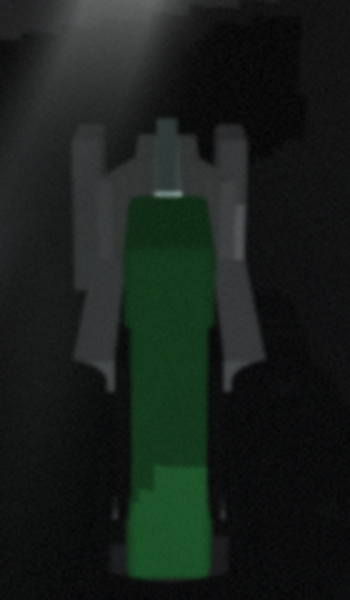

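>>> step_arm(
  commands=[
    [[0,0,-0.06],0],
    [[0,0,-0.06],0],
    [[0,0,-0.05],0],
    [[0,0,0],0],
  ],
)

```text
time_s: 7.35
eef_pos: [639.3, 239.3, 66.2]
ee_rot: [0.517, 0.482, 0.518, -0.482]
force: [-1.7, 0.1, -0.9]
grip_width: 0.119
```

>>> step_arm(
  commands=[
    [[0,0,-0.04],0],
    [[0,0,0],0],
  ],
)

```text
time_s: 7.55
eef_pos: [639.4, 239.3, 64.9]
ee_rot: [0.517, 0.482, 0.517, -0.482]
force: [-3.2, 0.1, 0.0]
grip_width: 0.116
```

>>> step_arm(
  commands=[
    [[0,0,-0.04],0],
    [[0,0,0],0],
  ],
)

```text
time_s: 7.75
eef_pos: [639.6, 239.4, 64.9]
ee_rot: [0.518, 0.482, 0.517, -0.482]
force: [-6.5, -1.7, 10.4]
grip_width: 0.116
```

>>> step_arm(
  commands=[
    [[0,0,-0.05],0],
    [[0,0,0],0],
    [[0,0,0],0],
  ],
)

```text
time_s: 8.05
eef_pos: [639.9, 239.5, 64.8]
ee_rot: [0.518, 0.482, 0.517, -0.481]
force: [-9.3, -1.2, 20.8]
grip_width: 0.12
```

```bash
python3 -c "
from h import *
d=look('side','d9');crop(d,170,240,290,390,'d9c.png',4)"
```

```text
8.1 [639.9 239.5  64.8] yaw 4.07 tx [ 0.002  0.    -1.   ] g 0.11867842149396299 [-10.5  -1.8  20.7]
d9c.png 4
```

View pics/d9c.png

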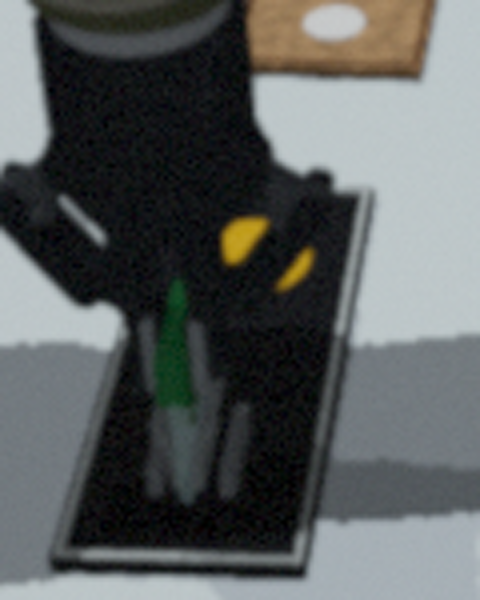

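>>> step_arm(
  commands=[
    [[0,0,0.06],0],
    [[0,0,0],0],
  ],
)

```text
time_s: 8.3
eef_pos: [639.6, 239.4, 64.9]
ee_rot: [0.518, 0.482, 0.517, -0.482]
force: [-5.7, -0.5, 8.2]
grip_width: 0.116
```

>>> step_arm(
  commands=[
    [[0,0,0],0],
    [[0,0,0],0],
    [[0,0,0],0],
    [[0,0,0],0],
    [[0,0,0],0],
  ],
  gripper=-1,
)

```text
time_s: 8.8
eef_pos: [639.6, 239.3, 63.8]
ee_rot: [0.517, 0.482, 0.517, -0.482]
force: [-0.9, 0.4, -0.2]
grip_width: 0.954
```

>>> step_arm(
  commands=[
    [[0,0,0.2],0],
    [[0,0,0.5],0],
    [[0,0,0.7],0],
    [[0,0,0.8],0],
    [[0,0,0.4],0],
  ],
)

```text
time_s: 9.3
eef_pos: [640.3, 239.5, 171.9]
ee_rot: [0.518, 0.483, 0.516, -0.481]
force: [0.0, 0.8, -0.1]
grip_width: 0.996
```

```bash
python3 -c "
from h import *
d=look('side','d10');crop(d,170,240,290,390,'d10c.png',4);c=look('wrist','w10');s=look('scene','s10');crop(s,370,140,470,240,'s10c.png',6)"
```

```text
9.35 [640.9 239.6 173.7] yaw 4.06 tx [ 0.008  0.001 -1.   ] g 0.9986098090780475 [ 0.6 -0.2  2.3]
d10c.png 4
9.4 [640.5 239.6 171.3] yaw 4.06 tx [ 0.006  0.001 -1.   ] g 1.0006267290449105 [-0.3  1.1  0.3]
9.45 [639.8 239.4 168.9] yaw 4.05 tx [ 0.002  0.    -1.   ] g 1.0026862052687096 [-0.3  0.1 -0.2]
s10c.png 6
```

View pics/d10c.png

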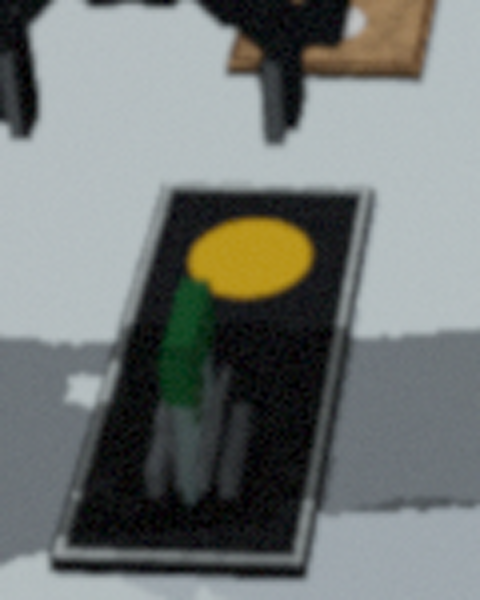

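View pics/w10.png

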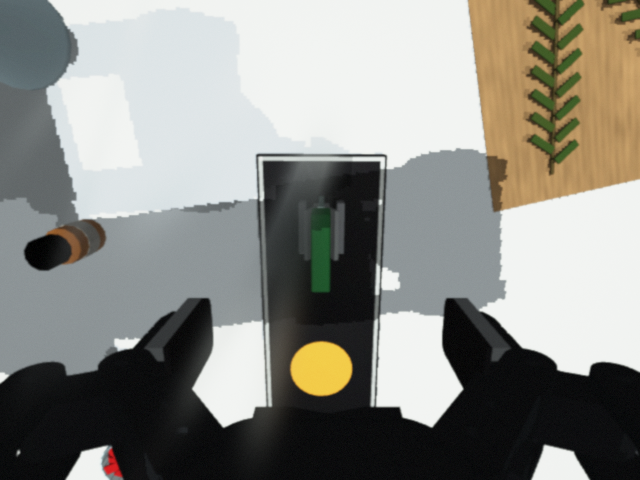

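View pics/s10c.png

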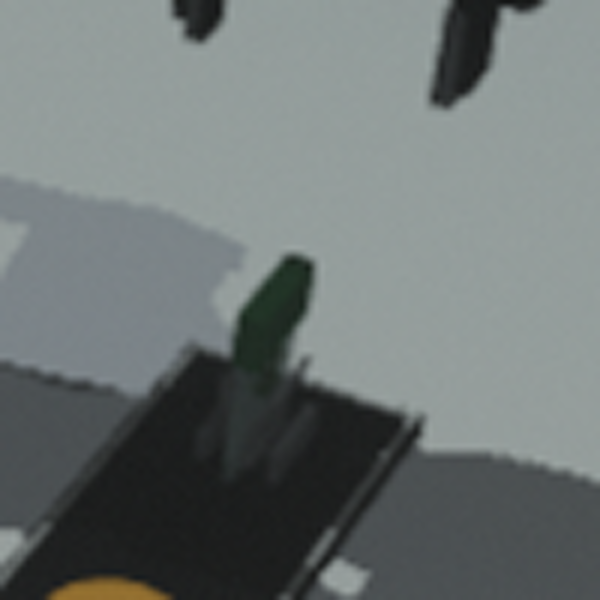

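>>> step_arm(
  commands=[
    [[-0.6,-0.8,0],0],
    [[-0.7,-0.9,0],0],
    [[-0.7,-0.9,0],0],
    [[-0.7,-0.9,0],0],
    [[-0.7,-0.9,0],0],
  ],
)

```text
time_s: 9.95
eef_pos: [501.4, 62.3, 166.6]
ee_rot: [0.517, 0.481, 0.518, -0.482]
force: [0.2, -1.0, -0.2]
grip_width: 0.999
```

>>> step_arm(
  commands=[
    [[-0.6,-0.8,0],0],
    [[0,0,0],0],
    [[0,0,0],0],
  ],
)

```text
time_s: 10.25
eef_pos: [479.1, 31.1, 167.3]
ee_rot: [0.517, 0.482, 0.517, -0.483]
force: [0.6, 0.1, 0.1]
grip_width: 1.002
```

```bash
python3 -c "
from h import *
c=look('wrist','w11')"
```

```text
10.3 [479.5  31.6 167.4] yaw 4.04 tx [-0.001  0.    -1.   ] g 1.0020069049924127 [0.1 0.2 0. ]
```

View pics/w11.png

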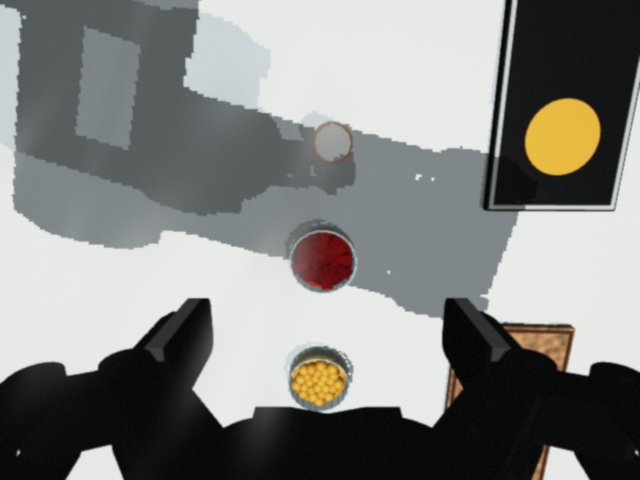

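```bash
python3 -c "
from h import *
c=load('w11')
print(onz(c,332.5,142,56),onz(c,323,261,20),onz(c,319,382,20),onz(c,563,137,8))"
```

```text
[478.69469299  94.4205977   56.        ] [478.40973242   5.58657873  20.        ] [ 482.16596275 -100.80881464   20.        ] [647.8207504  109.24255773   8.        ]
```

>>> step_arm(
  commands=[
    [[0,0.78,-0.5],0],
    [[0,0.8,-0.8],0],
    [[0,0,-1],0],
    [[0,0,-0.9],0],
    [[0,0,-0.55],0],
  ],
)

```text
time_s: 10.8
eef_pos: [478.4, 95.9, 14.8]
ee_rot: [0.517, 0.481, 0.519, -0.482]
force: [0.3, -0.2, 0.3]
grip_width: 1.0
```

```bash
python3 -c "
from h import *
d=look('side','d12');crop(d,260,200,400,340,'d12c.png',4)"
```

```text
10.85 [477.1  95.8  12.6] yaw 4.15 tx [-0.007  0.    -1.   ] g 1.001592726184692 [-3.7 -0.1 -3.1]
d12c.png 4
```

View pics/d12c.png

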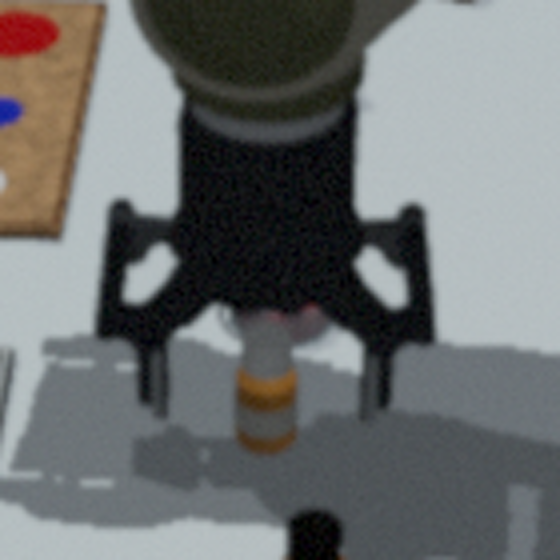

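>>> step_arm(
  commands=[
    [[0,0,0],0],
    [[0,0,0],0],
    [[0,0,0],0],
    [[0,0,0],0],
    [[0,0,0],0],
  ],
  gripper=1,
  force=40,
)

```text
time_s: 11.35
eef_pos: [480.0, 94.6, 19.0]
ee_rot: [0.518, 0.482, 0.517, -0.482]
force: [-0.7, 0.3, 5.6]
grip_width: 0.317
```

>>> step_arm(
  commands=[
    [[0,0,0],0],
    [[0,0,0],0],
    [[0,0,0],0],
  ],
)

```text
time_s: 11.65
eef_pos: [480.0, 94.6, 19.0]
ee_rot: [0.518, 0.482, 0.517, -0.482]
force: [-1.1, 0.5, 5.9]
grip_width: 0.312
```

>>> step_arm(
  commands=[
    [[0,0,0.1],0],
    [[0,0,0.3],0],
    [[0,0,0.5],0],
    [[0,0,0.6],0],
    [[0,0,0.5],0],
  ],
)

```text
time_s: 12.15
eef_pos: [479.7, 94.5, 100.0]
ee_rot: [0.518, 0.482, 0.517, -0.482]
force: [0.1, -0.3, -0.6]
grip_width: 0.309
```

```bash
python3 -c "
from h import *
d=look('side','d13');crop(d,260,160,400,340,'d13c.png',3.3)"
```

```text
12.2 [481.1  94.6 102.8] yaw 4.07 tx [ 0.006 -0.    -1.   ] g 0.3131048599398854 [1.8 0.7 3.2]
d13c.png 3.3
```

View pics/d13c.png

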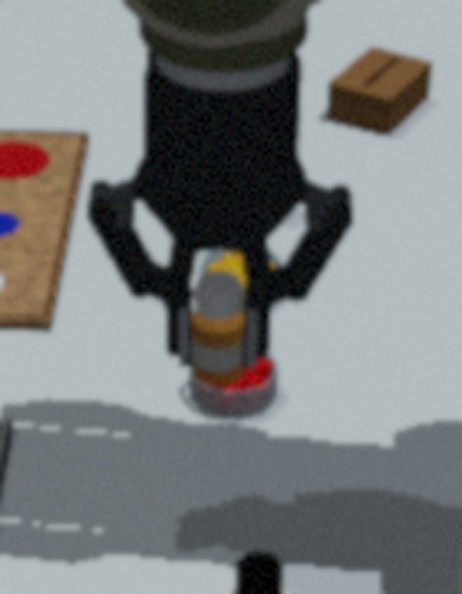

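>>> step_arm(
  commands=[
    [[0.5,-0.7,0],0],
    [[0.6,-0.9,0],0],
    [[0.6,-0.9,0],0],
    [[0.6,-0.9,0],0],
    [[0.6,-0.9,0],0],
  ],
)

```text
time_s: 12.7
eef_pos: [596.1, -79.1, 98.4]
ee_rot: [0.517, 0.482, 0.517, -0.482]
force: [0.0, 0.1, -0.0]
grip_width: 0.311
```

>>> step_arm(
  commands=[
    [[0.6,-0.9,0],0],
    [[0.6,-0.6,0],-0.007],
    [[0,-0.3,0],0],
    [[0,0,0],0],
    [[0,0,0],0],
  ],
)

```text
time_s: 13.2
eef_pos: [642.8, -148.6, 98.0]
ee_rot: [0.512, 0.487, 0.512, -0.488]
force: [1.2, -0.1, -0.9]
grip_width: 0.313
```

```bash
python3 -c "
from h import *
c=look('wrist','w14')"
```

```text
13.25 [ 642.9 -148.3   98.2] yaw 2.85 tx [-0.  0. -1.] g 0.31369278703892745 [ 0.3 -0.3 -0.6]
```

View pics/w14.png

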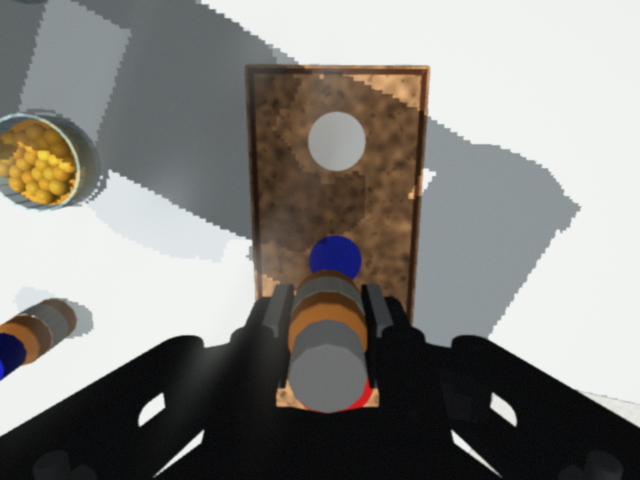

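```bash
python3 -c "
from h import *
c=load('w14')
w=onz(c,337,140.5,8);b=onz(c,335.5,261,8);print(w,b,onz(c,38,160,20))
t=onz(c,247,68,8);u=onz(c,429,68,8);print(t,u)"
```

```text
[645.83177718 -84.07106244   8.        ] [ 648.89745263 -154.92225112    8.        ] [ 485.83370911 -102.04525785   20.        ]
[595.64650332 -48.98070249   8.        ] [692.88517555 -44.16119821   8.        ]
```

>>> step_arm(
  commands=[
    [[0.07,0.8,0],0],
    [[0,0.83,0],0],
    [[0,0,-0.5],0],
    [[0,0,-0.5],0],
    [[0,0,-0.3],0],
  ],
)

```text
time_s: 13.75
eef_pos: [645.4, -82.7, 44.8]
ee_rot: [0.512, 0.487, 0.513, -0.487]
force: [0.3, 0.1, -0.7]
grip_width: 0.309
```

>>> step_arm(
  commands=[
    [[0,0,-0.2],0],
    [[0,0,-0.1],0],
    [[0,0,-0.05],0],
    [[0,0,0],0],
  ],
)

```text
time_s: 14.15
eef_pos: [646.4, -84.4, 32.3]
ee_rot: [0.512, 0.488, 0.512, -0.488]
force: [-0.5, -0.3, 0.0]
grip_width: 0.314
```

```bash
python3 -c "
from h import *
d=look('side','d15');crop(d,200,150,330,280,'d15c.png',4.5)"
```

```text
14.2 [646.5 -84.4  32.5] yaw 2.79 tx [ 0.001 -0.    -1.   ] g 0.3076847492932836 [ 0.  -0.3 -0. ]
d15c.png 4.5
```

View pics/d15c.png

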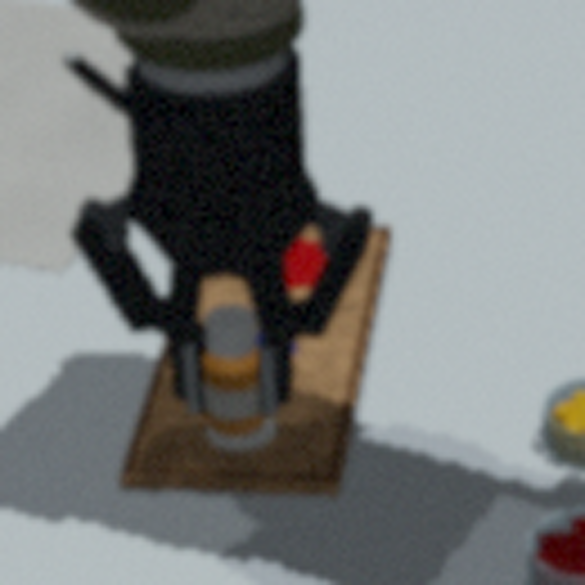

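>>> step_arm(
  commands=[
    [[0,0,-0.06],0],
    [[0,0,-0.05],0],
    [[0,0,0],0],
  ],
)

```text
time_s: 14.5
eef_pos: [646.1, -84.2, 27.2]
ee_rot: [0.512, 0.488, 0.512, -0.488]
force: [0.1, -0.1, -0.6]
grip_width: 0.312
```

>>> step_arm(
  commands=[
    [[0,0,-0.03],0],
    [[0,0,0],0],
  ],
)

```text
time_s: 14.7
eef_pos: [646.3, -84.3, 27.1]
ee_rot: [0.512, 0.488, 0.512, -0.488]
force: [-4.1, 0.4, 4.5]
grip_width: 0.311
```

>>> step_arm(
  commands=[
    [[0,0,0],0],
    [[0,0,0],0],
    [[0,0,0],0],
    [[0,0,0],0],
    [[0,0,0],0],
  ],
  gripper=-1,
)

```text
time_s: 15.2
eef_pos: [646.2, -84.2, 26.2]
ee_rot: [0.512, 0.488, 0.512, -0.488]
force: [-0.4, -1.0, -1.2]
grip_width: 0.999
```

>>> step_arm(
  commands=[
    [[0,0,0.5],0],
    [[0,0,0.8],0],
    [[0,0,0.8],0],
    [[0,0,0.6],0],
    [[0,0,0.3],0],
  ],
)

```text
time_s: 15.7
eef_pos: [646.9, -84.4, 148.7]
ee_rot: [0.513, 0.488, 0.511, -0.487]
force: [-0.3, -0.7, 0.2]
grip_width: 0.999
```

```bash
python3 -c "
from h import *
c=look('wrist','w16');d=look('side','d16')"
```

```text
15.75 [647.2 -84.5 149.5] yaw 2.8 tx [ 0.004 -0.001 -1.   ] g 0.9960797671251016 [0.3 0.2 1.5]
15.8 [646.8 -84.4 147.6] yaw 2.8 tx [ 0.002 -0.001 -1.   ] g 0.9975820536096689 [ 0.3 -0.6  0.2]
```

View pics/d16.png

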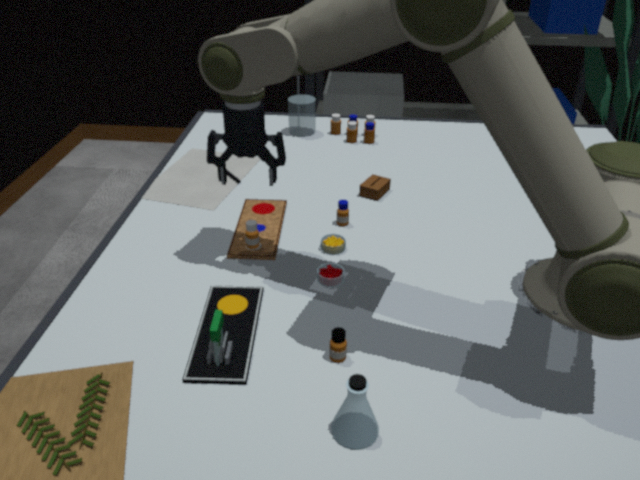

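View pics/w16.png

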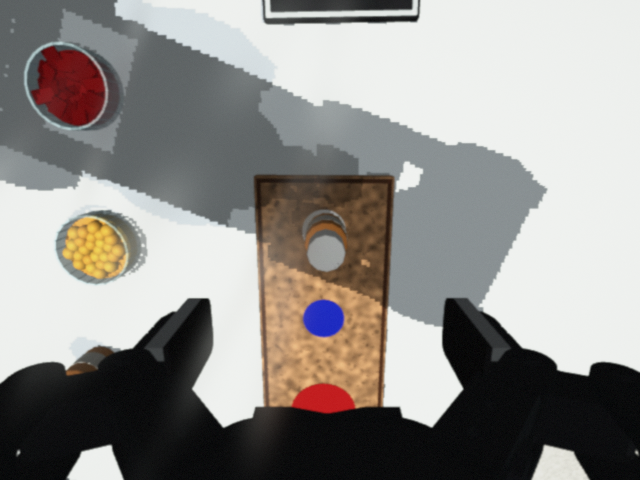

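```bash
python3 -c "
from h import *
c=load('w16')
print(onz(c,67,86,20),onz(c,94,247,20),onz(c,323.5,318,8), onz(c,326,251,64))"
```

```text
[478.80862663   4.63199046  20.        ] [ 484.30289413 -101.33295728   20.        ] [ 648.7865457  -154.54854511    8.        ] [647.21233423 -83.28244618  64.        ]
```

>>> step_arm(
  commands=[
    [[-0.8,0.4,0],0],
    [[-0.9,0.5,0],0],
    [[-0.9,0.5,0],0],
    [[-0.9,0.5,-0.3],0],
    [[-0.7,0.35,-0.6],0],
  ],
)

```text
time_s: 16.3
eef_pos: [476.3, 6.8, 109.6]
ee_rot: [0.512, 0.488, 0.512, -0.487]
force: [1.5, 0.6, -0.7]
grip_width: 0.998
```

>>> step_arm(
  commands=[
    [[0,0,-0.8],0],
    [[0,0,-0.7],0],
    [[0,0,-0.4],0],
    [[0,0,-0.2],0],
    [[0,0,0],0],
  ],
)

```text
time_s: 16.8
eef_pos: [477.4, 5.9, 25.0]
ee_rot: [0.511, 0.487, 0.513, -0.488]
force: [-0.7, 0.8, 0.5]
grip_width: 0.998
```

```bash
python3 -c "
from h import *
d=look('side','d17');crop(d,260,180,400,320,'d17c.png',4)"
```

```text
16.85 [478.    5.8  25.9] yaw 2.79 tx [-0.001  0.    -1.   ] g 0.9974293153637376 [ 0.8 -0.5  0.4]
d17c.png 4
```

View pics/d17c.png

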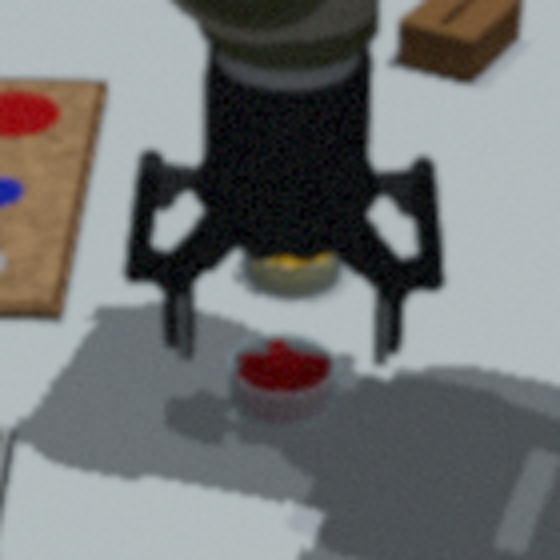

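>>> step_arm(
  commands=[
    [[0.01,0,-0.2],0],
    [[0,0,-0.14],0],
    [[0,0,0],0],
  ],
)

```text
time_s: 17.15
eef_pos: [478.4, 5.8, 12.2]
ee_rot: [0.512, 0.488, 0.512, -0.488]
force: [-0.4, -0.7, -0.7]
grip_width: 0.998
```

>>> step_arm(
  commands=[
    [[0,0,0],0],
    [[0,0,0],0],
    [[0,0,0],0],
    [[0,0,0],0],
    [[0,0,0],0],
  ],
  gripper=1,
  force=50,
)

```text
time_s: 17.65
eef_pos: [478.9, 5.7, 13.4]
ee_rot: [0.512, 0.488, 0.512, -0.488]
force: [-2.3, 0.6, 6.5]
grip_width: 0.592
```

>>> step_arm(
  commands=[
    [[0,0,0],0],
    [[0,0,0],0],
  ],
)

```text
time_s: 17.85
eef_pos: [478.9, 5.7, 13.4]
ee_rot: [0.512, 0.488, 0.512, -0.488]
force: [-1.9, 0.1, 7.7]
grip_width: 0.588
```

>>> step_arm(
  commands=[
    [[0,0,0.1],0],
    [[0,0,0.15],0],
    [[0,0,0.15],0],
    [[0,0,0],0],
  ],
)

```text
time_s: 18.25
eef_pos: [479.2, 5.6, 29.6]
ee_rot: [0.513, 0.488, 0.512, -0.487]
force: [-0.7, -0.1, -1.1]
grip_width: 0.589
```

```bash
python3 -c "
from h import *
c=look('wrist','w18');d=look('side','d18');crop(d,260,180,400,320,'d18c.png',4)"
```

```text
18.3 [478.9   5.7  29.2] yaw 2.79 tx [ 0.001 -0.    -1.   ] g 0.585375471328831 [ 0.4 -0.1 -0.3]
18.35 [478.7   5.7  28.9] yaw 2.8 tx [ 0. -0. -1.] g 0.5875612945099994 [-0.3  0.8 -1.1]
d18c.png 4
```

View pics/d18c.png

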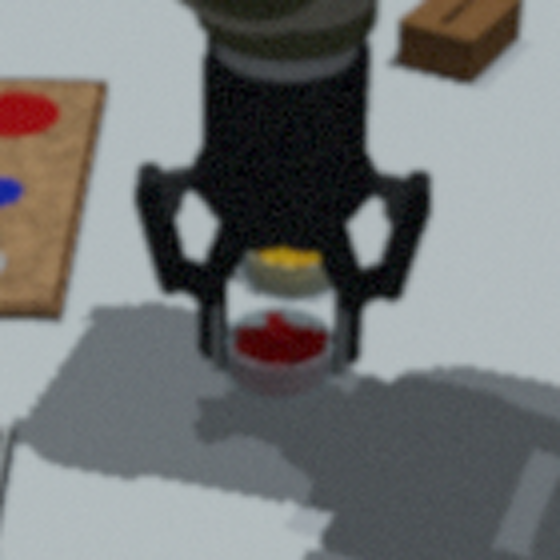

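View pics/w18.png

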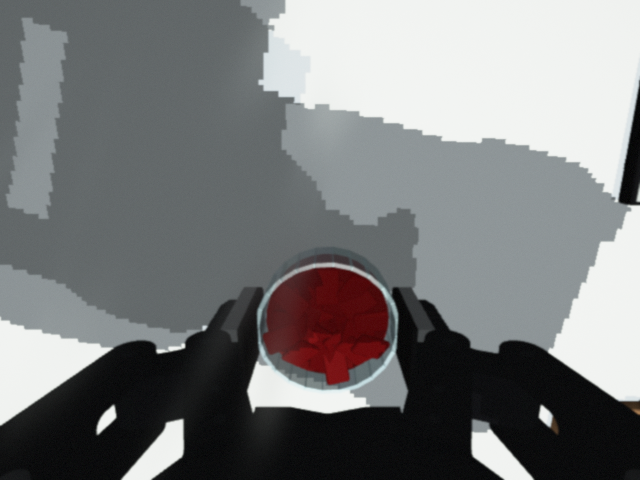

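```bash
python3 -c "
from h import *
c=load('w18')
print(onz(c,327,325,35.5))"
```

```text
[479.7536634    6.01848103  35.5       ]
```

>>> step_arm(
  commands=[
    [[0,0,0.4],0],
    [[0,0,0.7],0],
    [[0.3,-0.4,0.6],0],
    [[0.6,-0.8,0.3],0],
    [[0.6,-0.8,0],0],
  ],
)

```text
time_s: 18.85
eef_pos: [540.1, -75.3, 110.7]
ee_rot: [0.513, 0.488, 0.511, -0.487]
force: [0.1, -0.0, -0.6]
grip_width: 0.584
```

>>> step_arm(
  commands=[
    [[0.7,-0.9,0],0],
    [[0.7,-0.9,0],0],
    [[0.7,-0.9,0],0],
    [[0.5,-0.7,0],0],
    [[0.2,-0.3,0],0],
  ],
)

```text
time_s: 19.35
eef_pos: [651.3, -224.9, 107.6]
ee_rot: [0.512, 0.488, 0.512, -0.488]
force: [0.2, 0.0, 0.1]
grip_width: 0.583
```

>>> step_arm(
  commands=[
    [[0,0,0],0],
    [[0,0,0],0],
  ],
)

```text
time_s: 19.55
eef_pos: [650.2, -221.6, 108.0]
ee_rot: [0.512, 0.488, 0.513, -0.488]
force: [0.1, 0.5, -0.2]
grip_width: 0.584
```

>>> step_arm(
  commands=[
    [[0.045,-0.41,-0.3],0],
    [[0,0,-0.6],0],
    [[0,0,-0.5],0],
    [[0,0,-0.3],0],
    [[0,0,0],0],
  ],
)

```text
time_s: 20.05
eef_pos: [651.5, -238.2, 38.6]
ee_rot: [0.511, 0.487, 0.513, -0.488]
force: [0.6, 0.3, -1.2]
grip_width: 0.584
```

>>> step_arm(
  commands=[
    [[0,0,-0.15],0],
    [[0,0,-0.1],0],
    [[0,0,0],0],
    [[0,0,0],0],
  ],
)

```text
time_s: 20.45
eef_pos: [652.6, -238.7, 31.1]
ee_rot: [0.512, 0.488, 0.512, -0.488]
force: [0.5, -0.0, -0.5]
grip_width: 0.584
```

```bash
python3 -c "
from h import *
d=look('scene','s19');crop(d,230,270,390,390,'s19c.png',5)"
```

```text
20.5 [ 652.7 -238.8   31.2] yaw 2.8 tx [ 0.001 -0.    -1.   ] g 0.5855179627570132 [-0.5 -0.3 -0.1]
s19c.png 5
```

View pics/s19c.png

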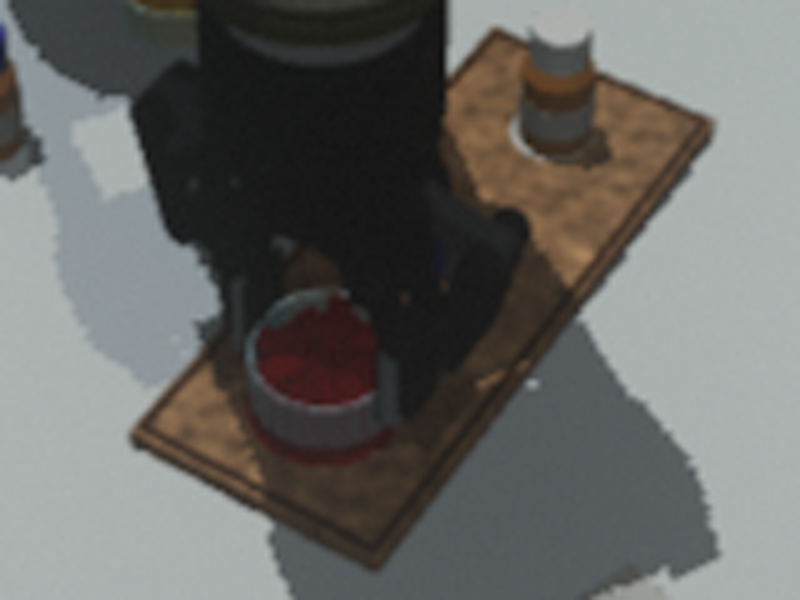

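>>> step_arm(
  commands=[
    [[-0.02,0,-0.12],0],
    [[0,0,-0.08],0],
    [[0,0,0],0],
    [[0,0,0],0],
  ],
)

```text
time_s: 20.9
eef_pos: [651.6, -238.7, 22.6]
ee_rot: [0.512, 0.488, 0.512, -0.488]
force: [0.4, 0.0, -0.3]
grip_width: 0.589
```

>>> step_arm(
  commands=[
    [[0,0,-0.04],0],
    [[0,0,0],0],
  ],
)

```text
time_s: 21.1
eef_pos: [651.9, -238.8, 21.5]
ee_rot: [0.512, 0.488, 0.512, -0.488]
force: [-0.8, -0.3, 2.5]
grip_width: 0.588
```

>>> step_arm(
  commands=[
    [[0,0,-0.03],0],
    [[0,0,0],0],
  ],
)

```text
time_s: 21.3
eef_pos: [651.9, -238.8, 21.4]
ee_rot: [0.512, 0.488, 0.512, -0.488]
force: [-4.2, 2.0, 9.7]
grip_width: 0.588
```

Contact at the expected height. Release and rise, then head to the blue bottle.

>>> step_arm(
  commands=[
    [[0,0,0.02],0],
    [[0,0,0],0],
    [[0,0,0],0],
    [[0,0,0],0],
    [[0,0,0],0],
  ],
  gripper=-1,
)

```text
time_s: 21.8
eef_pos: [651.6, -238.6, 20.5]
ee_rot: [0.512, 0.488, 0.512, -0.488]
force: [-0.8, -0.1, 0.1]
grip_width: 1.0
```

>>> step_arm(
  commands=[
    [[0,0,0.4],0],
    [[0,0,0.8],0],
    [[0,0,0.9],0],
    [[0,0,0.7],0],
    [[0,0,0.3],0],
  ],
)

```text
time_s: 22.3
eef_pos: [652.6, -239.1, 149.2]
ee_rot: [0.514, 0.488, 0.51, -0.487]
force: [-0.5, 0.4, -0.3]
grip_width: 0.998
```

>>> step_arm(
  commands=[
    [[-0.9,-0.4,0],0],
    [[-1,-0.4,0],0],
    [[-1,-0.3,0],0],
    [[-1,-0.2,0],0],
    [[-0.6,0,0],0],
  ],
)

```text
time_s: 22.8
eef_pos: [469.1, -291.2, 144.5]
ee_rot: [0.511, 0.488, 0.512, -0.488]
force: [0.1, -0.6, 0.0]
grip_width: 1.001
```

>>> step_arm(
  commands=[
    [[0,0,0],0],
    [[0,0,0],0],
  ],
)

```text
time_s: 23.0
eef_pos: [471.7, -290.8, 144.9]
ee_rot: [0.512, 0.488, 0.512, -0.488]
force: [-0.4, 0.0, 0.6]
grip_width: 1.001
```

```bash
python3 -c "
from h import *
c=look('wrist','w20')"
```

```text
23.05 [ 472.2 -290.7  144.8] yaw 2.8 tx [ 0. -0. -1.] g 1.0025091177256176 [-0.2  0.4  0.2]
```

View pics/w20.png

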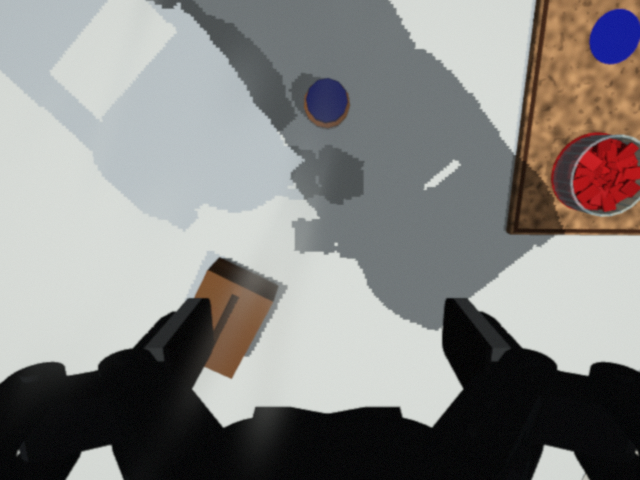

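```bash
python3 -c "
from h import *
c=load('w20')
print(onz(c,327,100,56),onz(c,614,36.5,8),onz(c,608,175,28))"
```

```text
[ 468.30134588 -205.3192069    56.        ] [ 648.59789039 -154.18550641    8.        ] [ 650.94639768 -239.49639613   28.        ]
```

>>> step_arm(
  commands=[
    [[-0.1,0.8,0],0],
    [[0,0.9,-0.2],0],
    [[0,0.46,-0.6],0],
    [[0,0,-0.8],0],
    [[0,0,-0.6],0],
  ],
)

```text
time_s: 23.55
eef_pos: [468.3, -203.1, 55.1]
ee_rot: [0.512, 0.487, 0.513, -0.487]
force: [-0.1, 0.1, 0.7]
grip_width: 1.003
```

>>> step_arm(
  commands=[
    [[0,0,-0.4],0],
    [[0,0,-0.2],0],
    [[0,0,0],0],
    [[0,0,0],0],
  ],
)

```text
time_s: 23.95
eef_pos: [468.3, -204.4, 33.2]
ee_rot: [0.512, 0.488, 0.512, -0.488]
force: [-0.1, 0.1, -0.3]
grip_width: 1.001
```

```bash
python3 -c "
from h import *
d=look('side','d21');crop(d,280,130,420,250,'d21c.png',4);s=look('scene','s21');crop(s,170,220,280,320,'s21c.png',5)"
```

```text
24.0 [ 468.3 -204.5   33.5] yaw 2.81 tx [ 0.001 -0.001 -1.   ] g 0.9973749105898375 [-0.9 -0.3 -0.1]
d21c.png 4
24.05 [ 468.2 -204.5   33.5] yaw 2.81 tx [ 0.001 -0.001 -1.   ] g 1.0015549508975388 [-0.3 -0.3 -0.3]
s21c.png 5
```

View pics/d21c.png

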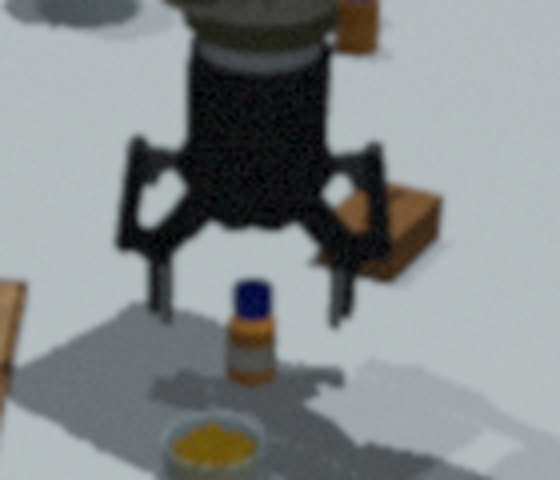

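View pics/s21c.png

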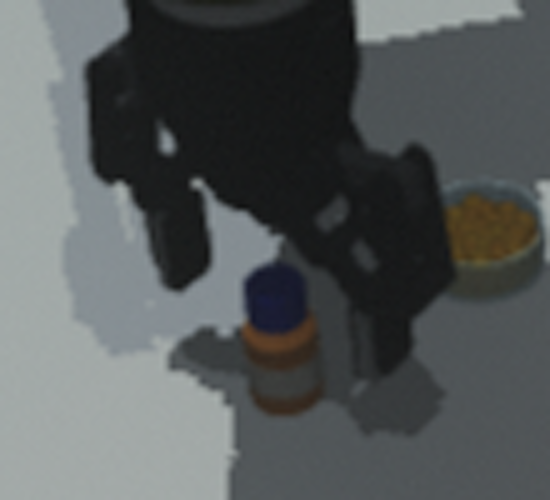

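```bash
python3 -c "
from h import *
d=load('d21');s=load('s21')
for y in (-200,-204.5,-208):
  for z in (0,56): 
    a=(proj(d,(468.2,y,z))-[280,130])*4; b=(proj(s,(468.2,y,z))-[170,220])*5; print(y,z,a.round(),b.round())
for dx in (-43,43): print((proj(d,(468+dx,-204.5,35))-[280,130])*4,(proj(s,(468+dx,-204.5,35))-[170,220])*5)
"
```

```text
-200 0 [246. 376.] [292. 384.]
-200 56 [249. 287.] [278. 275.]
-204.5 0 [246. 371.] [284. 391.]
-204.5 56 [249. 283.] [270. 282.]
-208 0 [247. 368.] [278. 396.]
-208 56 [250. 280.] [263. 287.]
[327.17105725 320.82475947] [189.91588878 278.59139897]
[170.36553753 312.64070075] [363.24027534 369.99371048]
```

>>> step_arm(
  commands=[
    [[0,0.05,-0.2],0],
    [[0,0,-0.2],0],
    [[0,0,0],0],
  ],
)

```text
time_s: 24.35
eef_pos: [467.1, -201.8, 15.5]
ee_rot: [0.511, 0.488, 0.513, -0.488]
force: [-0.4, -0.1, 0.2]
grip_width: 1.0
```

>>> step_arm(
  commands=[
    [[0,0,0],0],
    [[0,0,0],0],
    [[0,0,0],0],
    [[0,0,0],0],
    [[0,0,0],0],
  ],
  gripper=1,
  force=40,
)

```text
time_s: 24.85
eef_pos: [467.8, -202.3, 17.0]
ee_rot: [0.512, 0.488, 0.512, -0.488]
force: [-0.9, -0.1, 3.4]
grip_width: 0.311
```

>>> step_arm(
  commands=[
    [[0,0,0],0],
    [[0,0,0],0],
    [[0,0,0],0],
  ],
)

```text
time_s: 25.15
eef_pos: [467.8, -202.3, 17.0]
ee_rot: [0.512, 0.488, 0.512, -0.488]
force: [-1.6, 0.7, 6.0]
grip_width: 0.312
```

>>> step_arm(
  commands=[
    [[0,0,0.1],0],
    [[0,0,0.4],0],
    [[0,0,0.8],0],
    [[0,0,0.9],0],
    [[0,0,0.5],0],
  ],
)

```text
time_s: 25.65
eef_pos: [468.2, -202.6, 127.3]
ee_rot: [0.513, 0.488, 0.511, -0.487]
force: [0.0, -0.7, -1.4]
grip_width: 0.309
```

```bash
python3 -c "
from h import *
c=look('wrist','w22');d=look('side','d22');crop(d,280,90,420,250,'d22c.png',3.5)"
```

```text
25.7 [ 469.1 -203.2  129.5] yaw 2.81 tx [ 0.005 -0.004 -1.   ] g 0.31374171316928523 [ 1.5 -0.9  3.5]
25.75 [ 468.7 -203.   127.3] yaw 2.8 tx [ 0.004 -0.003 -1.   ] g 0.31518847274354256 [ 1.4 -1.  -0.8]
d22c.png 3.5
```

View pics/w22.png

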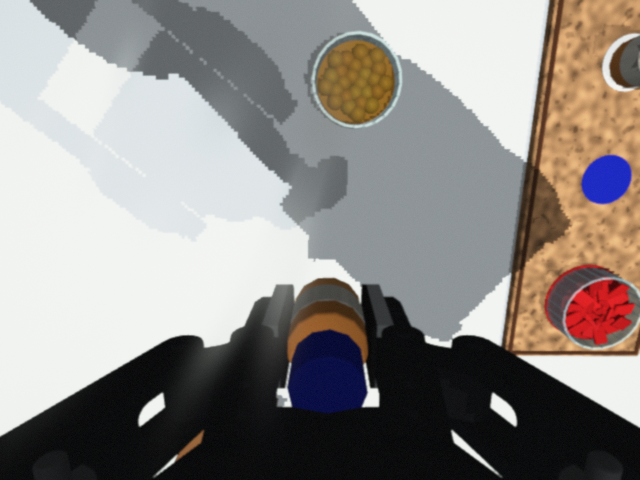

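View pics/d22c.png

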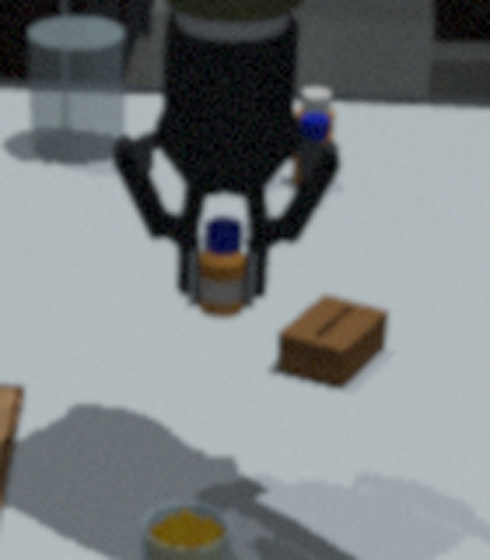

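>>> step_arm(
  commands=[
    [[0.8,0.2,0],0],
    [[1,0.3,0],0],
    [[1,0.3,0],0],
    [[1,0.3,0],0],
    [[0.5,0.1,0],0],
  ],
)

```text
time_s: 26.25
eef_pos: [641.4, -152.5, 122.6]
ee_rot: [0.512, 0.487, 0.513, -0.487]
force: [0.2, -1.2, -0.5]
grip_width: 0.312
```

>>> step_arm(
  commands=[
    [[0.2,0.03,0],0],
    [[0,0,0],0],
    [[0,0,0],0],
  ],
)

```text
time_s: 26.55
eef_pos: [646.7, -153.5, 124.1]
ee_rot: [0.511, 0.488, 0.512, -0.488]
force: [-1.2, -0.3, -0.6]
grip_width: 0.311
```

>>> step_arm(
  commands=[
    [[0.03,0,-0.5],0],
    [[0,0,-0.7],0],
    [[0,0,-0.5],0],
    [[0,0,-0.3],0],
    [[0,0,-0.1],0],
  ],
)

```text
time_s: 27.05
eef_pos: [647.9, -153.4, 39.8]
ee_rot: [0.511, 0.488, 0.512, -0.488]
force: [-0.1, -0.1, -0.0]
grip_width: 0.315
```

>>> step_arm(
  commands=[
    [[0,0,0],0],
    [[0,0,-0.1],0],
    [[0,0,-0.05],0],
    [[0,0,0],0],
  ],
)

```text
time_s: 27.45
eef_pos: [648.9, -153.1, 34.8]
ee_rot: [0.512, 0.488, 0.512, -0.488]
force: [0.8, -0.6, -0.6]
grip_width: 0.31
```

>>> step_arm(
  commands=[
    [[0,0,-0.1],0],
    [[0,0,-0.08],0],
    [[0,0,0],0],
    [[0,0,0],0],
  ],
)

```text
time_s: 27.85
eef_pos: [648.9, -153.0, 27.4]
ee_rot: [0.512, 0.488, 0.512, -0.488]
force: [0.7, 0.7, -0.5]
grip_width: 0.311
```

>>> step_arm(
  commands=[
    [[0,0,-0.04],0],
    [[0,0,0],0],
  ],
)

```text
time_s: 28.05
eef_pos: [648.8, -153.0, 25.7]
ee_rot: [0.512, 0.488, 0.512, -0.488]
force: [0.4, 0.7, 0.4]
grip_width: 0.314
```

>>> step_arm(
  commands=[
    [[0,0,-0.04],0],
    [[0,0,0],0],
  ],
)

```text
time_s: 28.25
eef_pos: [649.0, -153.1, 25.1]
ee_rot: [0.512, 0.488, 0.512, -0.488]
force: [-1.4, 0.5, 4.4]
grip_width: 0.313
```

>>> step_arm(
  commands=[
    [[0,0,0],0],
    [[0,0,0],0],
    [[0,0,0],0],
    [[0,0,0],0],
    [[0,0,0],0],
  ],
  gripper=-1,
)

```text
time_s: 28.75
eef_pos: [648.9, -153.1, 24.2]
ee_rot: [0.512, 0.488, 0.512, -0.488]
force: [-1.2, -0.4, 0.1]
grip_width: 0.996
```

>>> step_arm(
  commands=[
    [[0,0,0.4],0],
    [[0,0,0.8],0],
    [[0,0,0.8],0],
    [[0,0,0.6],0],
    [[0,0,0.3],0],
  ],
)

```text
time_s: 29.25
eef_pos: [649.7, -153.3, 144.1]
ee_rot: [0.514, 0.488, 0.51, -0.487]
force: [-0.5, -0.2, 0.2]
grip_width: 0.997
```

>>> step_arm(
  commands=[
    [[-0.8,0,0],0],
    [[-1,0,0],0],
    [[-1,0,0],0],
    [[-0.9,0,0],0],
    [[-0.4,0,0],0],
  ],
)

```text
time_s: 29.75
eef_pos: [482.3, -152.6, 140.4]
ee_rot: [0.511, 0.488, 0.512, -0.488]
force: [1.1, -0.7, 0.6]
grip_width: 1.001
```

>>> step_arm(
  commands=[
    [[0,0,0],0],
    [[0,0,0],0],
  ],
)

```text
time_s: 29.95
eef_pos: [485.4, -153.3, 140.6]
ee_rot: [0.512, 0.488, 0.512, -0.488]
force: [0.1, 0.0, -0.1]
grip_width: 0.998
```

```bash
python3 -c "
from h import *
c=look('wrist','w23');s=look('scene','s23');crop(s,230,220,390,390,'s23c.png',3.5)"
```

```text
30.0 [ 485.6 -153.2  140.5] yaw 2.8 tx [ 0.001 -0.    -1.   ] g 0.9965814192923921 [ 0.4  0.7 -0.4]
30.05 [ 485.7 -153.1  140.3] yaw 2.81 tx [ 0. -0. -1.] g 1.0001870696638337 [ 0.1  0.5 -0.2]
s23c.png 3.5
```

View pics/w23.png

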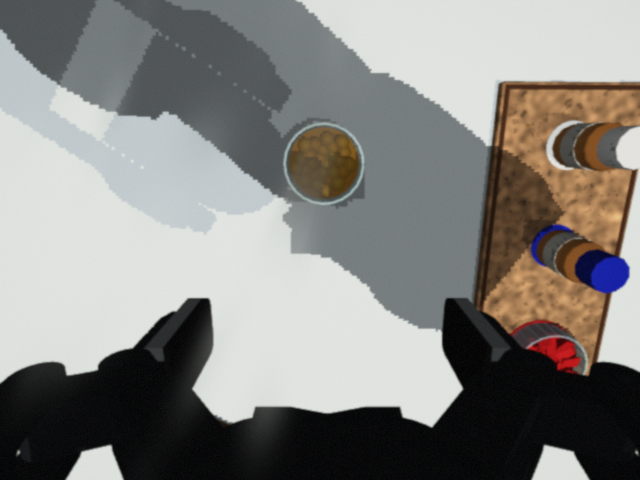

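View pics/s23c.png

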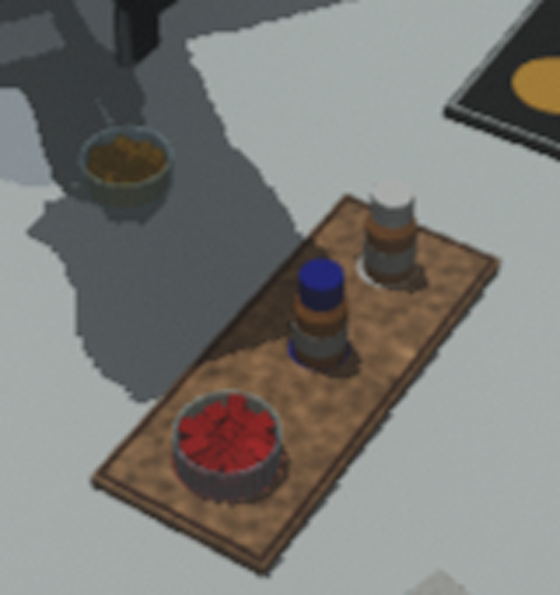

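```bash
python3 -c "
from h import *
c=load('w23');crop(c,480,70,640,300,'w23c.png',2.6)
print(onz(c,324,164,20))
import numpy as np
for n,p in [('white',(645.7,-83.3)),('blue',(648.5,-154))]:
  t=np.linspace(0,6.28,9)
  for r,z in [(16,8),(14,8)]:
    P=np.array([proj(c,(p[0]+r*np.cos(a),p[1]+r*np.sin(a),z)) for a in t]); print(n,r,((P.min(0)-[480,70])*2.6).round(),((P.max(0)-[480,70])*2.6).round())
"
```

```text
w23c.png 2.6
[ 481.86175943 -104.12819507   20.        ]
white 16 [172. 125.] [295. 253.]
white 14 [180. 134.] [288. 246.]
blue 16 [132. 398.] [247. 510.]
blue 14 [139. 405.] [239. 503.]
```

View pics/w23c.png

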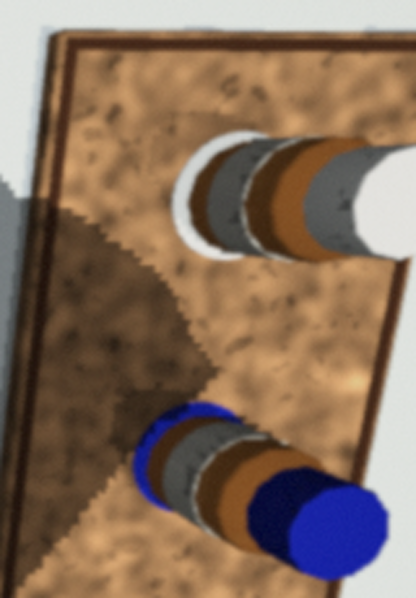

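>>> step_arm(
  commands=[
    [[-0.09,0.6,0],0],
    [[0,0.67,-0.2],0],
    [[0,0,-0.7],0],
    [[0,0,-0.8],0],
    [[0,0,-0.6],0],
  ],
)

```text
time_s: 30.55
eef_pos: [481.6, -101.7, 46.5]
ee_rot: [0.512, 0.487, 0.513, -0.488]
force: [0.2, 0.1, -0.2]
grip_width: 0.997
```

>>> step_arm(
  commands=[
    [[0,0,-0.4],0],
    [[0,0,-0.2],0],
    [[0,0,0],0],
    [[0,0,0],0],
  ],
)

```text
time_s: 30.95
eef_pos: [481.9, -102.4, 24.8]
ee_rot: [0.512, 0.488, 0.512, -0.487]
force: [0.6, 0.5, 0.1]
grip_width: 0.999
```

```bash
python3 -c "
from h import *
c=look('wrist','w24');d=look('side','d24');crop(d,260,150,400,290,'d24c.png',4)"
```

```text
31.0 [ 481.9 -102.5   25.1] yaw 2.8 tx [ 0.001 -0.001 -1.   ] g 0.9996886302167631 [ 0.5  1.1 -0.1]
31.05 [ 481.9 -102.5   25.1] yaw 2.8 tx [ 0.001 -0.001 -1.   ] g 1.004027097039497 [-0.1 -0.2  0.3]
d24c.png 4
```

View pics/w24.png

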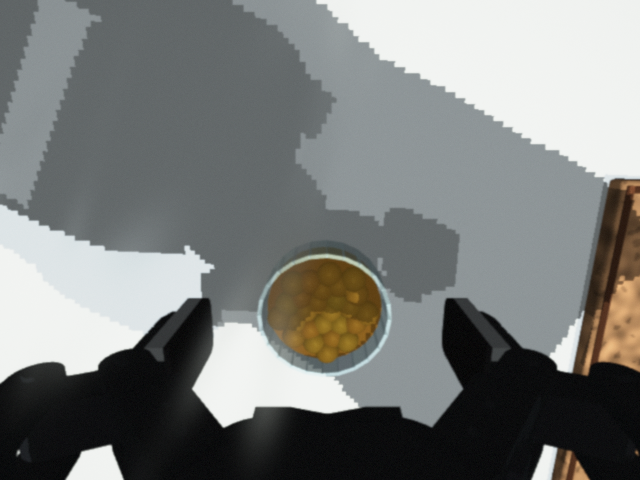

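View pics/d24c.png

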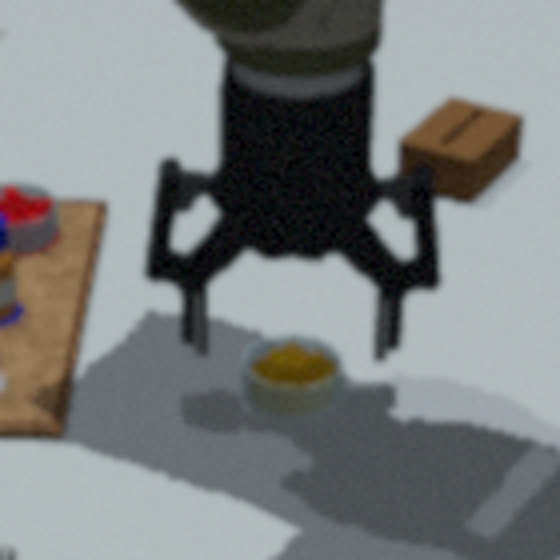

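```bash
python3 -c "
from h import *
c=load('w24');print(onz(c,325,314,20))"
```

```text
[ 481.73779685 -102.90154096   20.        ]
```

>>> step_arm(
  commands=[
    [[0,0,-0.17],0],
    [[0,0,-0.13],0],
    [[0,0,0],0],
  ],
)

```text
time_s: 31.35
eef_pos: [480.9, -102.1, 11.6]
ee_rot: [0.512, 0.488, 0.512, -0.488]
force: [-0.4, 0.0, 0.9]
grip_width: 0.997
```

>>> step_arm(
  commands=[
    [[0,0,0],0],
    [[0,0,0],0],
    [[0,0,0],0],
    [[0,0,0],0],
    [[0,0,0],0],
  ],
  gripper=1,
  force=50,
)

```text
time_s: 31.85
eef_pos: [481.5, -102.3, 12.9]
ee_rot: [0.512, 0.488, 0.512, -0.488]
force: [-2.5, 0.4, 5.8]
grip_width: 0.582
```

>>> step_arm(
  commands=[
    [[0,0,0],0],
    [[0,0,0],0],
    [[0,0,0],0],
  ],
)

```text
time_s: 32.15
eef_pos: [481.5, -102.3, 12.9]
ee_rot: [0.512, 0.488, 0.512, -0.488]
force: [-0.7, 0.5, 6.1]
grip_width: 0.592
```

>>> step_arm(
  commands=[
    [[0,0,0.1],0],
    [[0,0,0.15],0],
    [[0,0,0.15],0],
    [[0,0,0],0],
  ],
)

```text
time_s: 32.55
eef_pos: [481.7, -102.5, 29.2]
ee_rot: [0.513, 0.488, 0.511, -0.487]
force: [0.8, -0.4, -1.7]
grip_width: 0.587
```

```bash
python3 -c "
from h import *
c=look('wrist','w25');d=look('side','d25');crop(d,260,150,400,290,'d25c.png',4)"
```

```text
32.6 [ 481.5 -102.4   28.8] yaw 2.8 tx [ 0.001 -0.    -1.   ] g 0.5909244282800366 [-0.1  0.5 -0.4]
32.65 [ 481.3 -102.3   28.5] yaw 2.8 tx [ 0. -0. -1.] g 0.5834278465939426 [-0.7 -1.   0.3]
d25c.png 4
```

View pics/d25c.png

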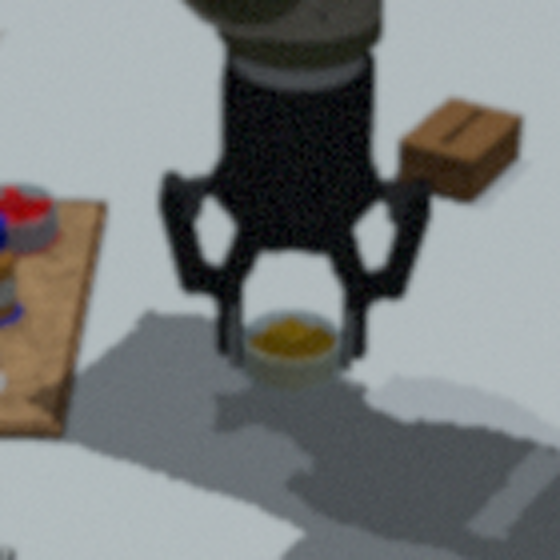

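View pics/w25.png

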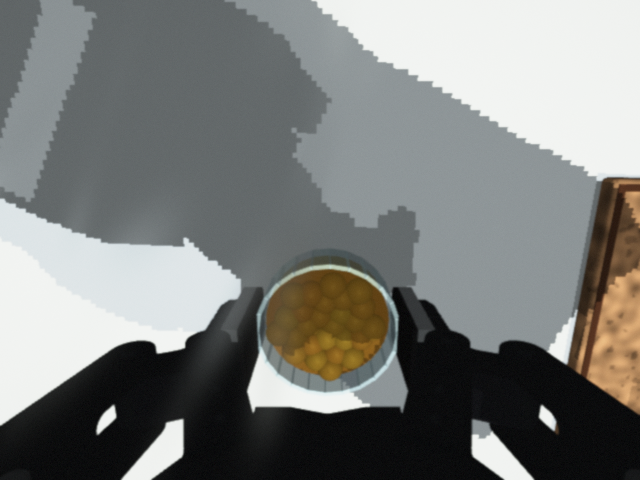

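>>> step_arm(
  commands=[
    [[0,0,0.4],0],
    [[0.1,0.1,0.6],0],
    [[0.5,0.6,0.5],0],
    [[0.7,0.9,0.2],0],
    [[0.7,0.9,0],0],
  ],
)

```text
time_s: 33.15
eef_pos: [562.7, -1.3, 97.7]
ee_rot: [0.513, 0.488, 0.511, -0.487]
force: [0.8, -1.2, -1.1]
grip_width: 0.584
```

>>> step_arm(
  commands=[
    [[0.7,0.9,0],0],
    [[0.7,0.9,0],0],
    [[0.5,0.7,0],0],
    [[0.24,0.3,0],0],
    [[0,0,0],0],
  ],
)

```text
time_s: 33.65
eef_pos: [647.1, 111.4, 95.4]
ee_rot: [0.512, 0.487, 0.513, -0.487]
force: [-0.9, -0.4, -1.1]
grip_width: 0.582
```

>>> step_arm(
  commands=[
    [[0,0,0],0],
    [[0,0,0],0],
  ],
)

```text
time_s: 33.85
eef_pos: [646.4, 108.8, 96.2]
ee_rot: [0.512, 0.488, 0.512, -0.488]
force: [-0.5, -0.0, -0.7]
grip_width: 0.591
```

>>> step_arm(
  commands=[
    [[0.01,0.02,-0.4],0],
    [[0,0,-0.5],0],
    [[0,0,-0.4],0],
    [[0,0,-0.2],0],
    [[0,0,0],0],
  ],
)

```text
time_s: 34.35
eef_pos: [646.6, 110.3, 34.8]
ee_rot: [0.511, 0.487, 0.513, -0.488]
force: [0.4, -0.1, -1.2]
grip_width: 0.582
```

>>> step_arm(
  commands=[
    [[0,0,-0.12],0],
    [[0,0,-0.08],0],
    [[0,0,0],0],
    [[0,0,0],0],
  ],
)

```text
time_s: 34.75
eef_pos: [647.4, 110.6, 28.6]
ee_rot: [0.512, 0.488, 0.512, -0.488]
force: [-0.4, 0.1, 0.3]
grip_width: 0.589
```

```bash
python3 -c "
from h import *
d=look('side','d26');crop(d,180,200,310,390,'d26c.png',3.1)"
```

```text
34.8 [647.4 110.6  28.6] yaw 2.8 tx [ 0.001 -0.    -1.   ] g 0.5838160703994243 [-0.1  0.2 -1.4]
d26c.png 3.1
```

View pics/d26c.png

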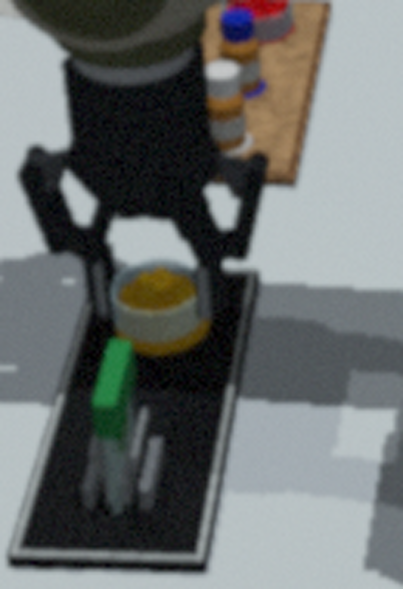

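>>> step_arm(
  commands=[
    [[0,0,-0.1],0],
    [[0,0,-0.05],0],
    [[0,0,0],0],
    [[0,0,0],0],
  ],
)

```text
time_s: 35.2
eef_pos: [647.2, 110.5, 22.2]
ee_rot: [0.512, 0.488, 0.512, -0.488]
force: [0.3, -0.1, -0.1]
grip_width: 0.587
```

>>> step_arm(
  commands=[
    [[0,0,-0.04],0],
    [[0,0,0],0],
  ],
)

```text
time_s: 35.4
eef_pos: [647.4, 110.5, 20.9]
ee_rot: [0.512, 0.488, 0.512, -0.488]
force: [0.1, -0.6, 1.3]
grip_width: 0.588
```

>>> step_arm(
  commands=[
    [[0,0,-0.03],0],
    [[0,0,0],0],
  ],
)

```text
time_s: 35.6
eef_pos: [647.5, 110.6, 20.9]
ee_rot: [0.512, 0.488, 0.512, -0.487]
force: [-4.5, -0.6, 10.7]
grip_width: 0.587
```

>>> step_arm(
  commands=[
    [[0,0,0.02],0],
    [[0,0,0],0],
    [[0,0,0],0],
    [[0,0,0],0],
    [[0,0,0],0],
  ],
  gripper=-1,
)

```text
time_s: 36.1
eef_pos: [647.2, 110.5, 20.1]
ee_rot: [0.512, 0.488, 0.512, -0.488]
force: [-0.0, 0.3, 0.1]
grip_width: 0.998
```

>>> step_arm(
  commands=[
    [[0,0,0.4],0],
    [[0,0,0.8],0],
    [[0,0,1],0],
    [[0,0,1],0],
    [[0,0,1],0],
  ],
)

```text
time_s: 36.6
eef_pos: [647.1, 110.6, 191.4]
ee_rot: [0.512, 0.488, 0.512, -0.487]
force: [0.3, -0.5, 0.4]
grip_width: 0.996
```

>>> step_arm(
  commands=[
    [[-1,-0.5,0],0],
    [[-1,-0.5,0],0],
    [[-1,-0.5,0],0],
    [[-1,-0.5,0],0],
    [[-0.5,0,0],0],
  ],
)

```text
time_s: 37.1
eef_pos: [464.9, 29.3, 189.5]
ee_rot: [0.512, 0.488, 0.511, -0.488]
force: [0.5, 0.1, 0.1]
grip_width: 0.998
```

>>> step_arm(
  commands=[
    [[0,0,0],0],
    [[0,0,0],0],
    [[0,0,0],0],
  ],
)

```text
time_s: 37.4
eef_pos: [468.1, 30.6, 188.8]
ee_rot: [0.512, 0.488, 0.512, -0.487]
force: [-0.4, -0.5, 0.3]
grip_width: 0.999
```

```bash
python3 -c "
from h import *
c=look('wrist','w27');d=look('side','d27');crop(d,170,180,330,400,'d27c.png',2.7);s=look('scene','s27');crop(s,230,130,450,390,'s27c.png',2.3)"
```

```text
37.45 [468.   30.7 188.5] yaw 2.82 tx [ 0.001 -0.    -1.   ] g 1.0000258842387895 [-0.1 -0.4 -0.8]
37.5 [467.9  30.7 188.3] yaw 2.82 tx [ 0. -0. -1.] g 1.0008381646197189 [ 0.6 -0.   0.7]
d27c.png 2.7
37.55 [467.8  30.7 188.2] yaw 2.82 tx [-0.  0. -1.] g 0.9987643178194575 [0.9 0.9 0. ]
s27c.png 2.3
```

View pics/d27c.png

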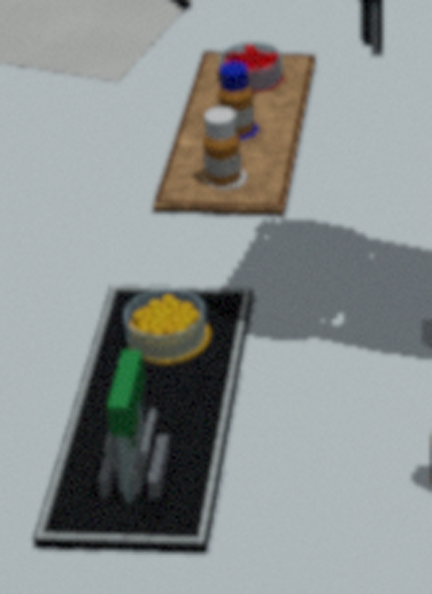

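View pics/s27c.png

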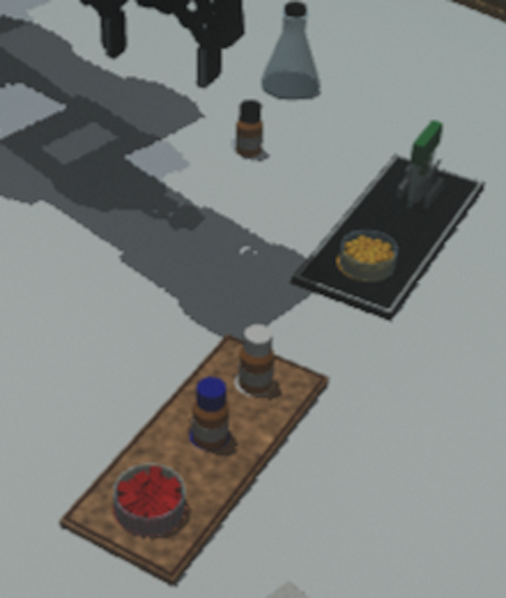

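View pics/w27.png

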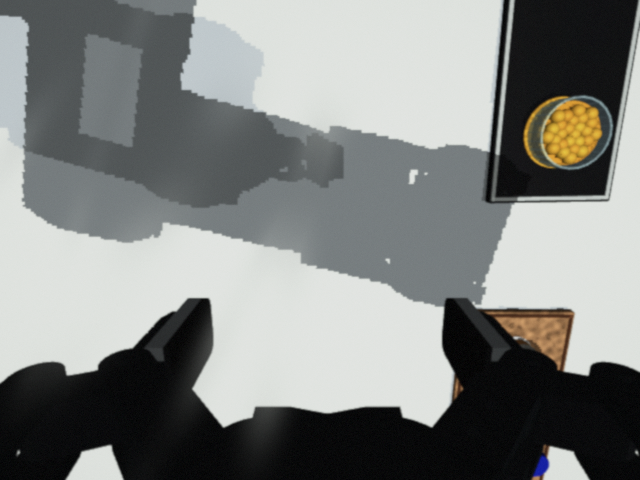

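```bash
python3 -c "
from h import *
s,d=load('s27'),load('d27')
f=lambda p:(p[0]/2.7+170,p[1]/2.7+180)
g=lambda p:(p[0]/2.3+230,p[1]/2.3+130)
print('yel side',onz(d,*f((165,316)),28),'spot 644.5,111.4')
print('yel scene',onz(s,*g((368,249)),28),'spot 648.7 110.8')
print('red scene',onz(s,*g((150,493)),28),'spot 653.5 -238.1')
print('white scene',onz(s,*g((258,333)),64),'spot 647 -82.1')
print('blue scene',onz(s,*g((211,387)),64),'spot 650.1 -153.3')
print('white side',onz(d,*f((220,116)),64),'spot 642.7 -82.1')
print('blue side',onz(d,*f((234,70)),64),'spot 645.6 -151.4')
print('black scene',onz(s,*g((251,105)),56),'before 451.8 216.5')
crop(s,385,170,435,230,'s27k.png',9);crop(d,195,295,250,375,'d27k.png',7)"
```

```text
yel side [644.6916248  114.94785986  28.        ] spot 644.5,111.4
yel scene [650.54629143 107.17408033  28.        ] spot 648.7 110.8
red scene [ 656.13815767 -240.44217741   28.        ] spot 653.5 -238.1
white scene [648.3280745  -83.03735562  64.        ] spot 647 -82.1
blue scene [ 651.44816756 -155.04622991   64.        ] spot 650.1 -153.3
white side [643.6251746  -79.37740104  64.        ] spot 642.7 -82.1
blue side [ 645.9485889  -148.84748245   64.        ] spot 645.6 -151.4
black scene [451.23467501 218.01486992  56.        ] before 451.8 216.5
s27k.png 9
d27k.png 7
```

View pics/d27k.png

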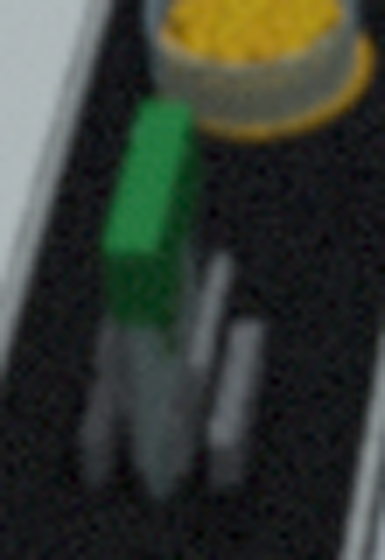

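View pics/s27k.png

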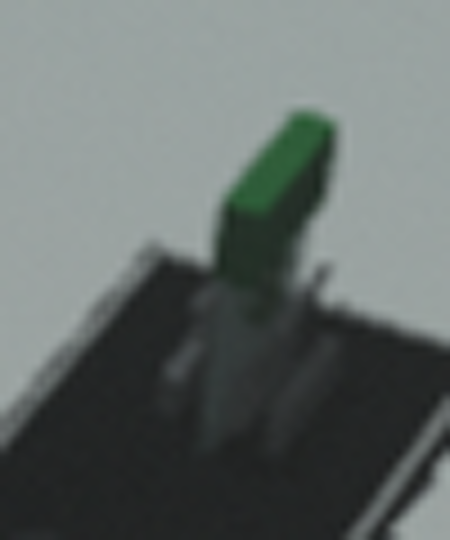

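```bash
python3 -c "
from h import *
s,d=load('s27'),load('d27')
# slide top centre, least squares 2-ray
a=ray(d,195+150/7,295+172/7);b=ray(s,385+280/9,170+163/9)
def tri(R):
    A=0;B=0
    for o,v in R:
        v=v/np.linalg.norm(v);M=np.eye(3)-np.outer(v,v);A=A+M;B=B+M@o
    return np.linalg.solve(A,B)
print(tri([a,b]),onz(d,195+150/7,295+172/7,82),onz(s,385+280/9,170+163/9,82))
from rig import ticket
print(ticket.finish_job())"
```

```text
[638.23587499 238.02722912  81.08021699] [635.98324258 238.29015901  82.        ] [640.74748016 237.23588998  82.        ]
the job is handed in; nothing more can be done
None
```

I made up both kits and handed the job in at about 37.6 s on the robot's clock. The hand-in gives no verdict, so these results rest on my own checks.

- **Slide:** It went into the clip and stopped firmly at the height I expected for fully home, with about 20 N on the tool. After I let go, two cameras put the top of its grip bar at z ≈ 81 mm (82 expected). That point was about 1–2 mm from the clip's middle in x and y.
- **Bottles and dishes:** All four were lowered until they touched the board, then released. None tipped or dropped, and in the last pictures they stand upright. The cameras put each one within about 2–4 mm of its spot's centre, against the 12 mm allowed. All four sit slightly off to the +x side.
- **Left in place:** The black-capped bottle reads within about 2 mm of its starting position. I checked the flask only by eye; it is upright and the arm never came near it.

**Disagreement:** The scene and side cameras differed by up to 7 mm in places, mostly about 4 mm in x, more than the stated 2 mm calibration. I aimed mainly by the wrist camera and the arm's own position readings, and compared each final position with its spot in the same camera.

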